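# Build a lens stack in the pedal holder

## Robot

A 7-joint arm with a two-finger parallel gripper is mounted at the origin on a cart in front of the work surface, level with it; the furniture and walls round the work are solid. World frame = base frame: x ahead of the robot, y to its left, z up, the work surface at z = 0. Lengths are in mm, angles in degrees, forces in N, time in s.
With the tool pointing down it reaches from about 350 to 900 mm from the base axis. Payload 7.2 kg.
Tool frame: the origin (TCP) lies on the centre line of the jaws, within the pads' length; the fingertips stand 17 mm ahead of it and the grasp point (between the pads) lies 2 mm behind it; z points along the fingers, y is the line along which they close (so a half turn about z gives the same grasp; the last joint's range is limited). The gripper opens to 85 mm and grips with 20 to 120 N. Pads are 22 mm wide; open, the fingers measure 114 mm over their backs; the gripper's body (76 mm by 85 mm) begins 54 mm behind the grasp point. The pads swing forward as they close: fully open they stand 13 mm farther back than shut.
Start: joints at [-68.365, 23.554, -0.728, 91.456, 0.321, 64.991, -4.71], TCP at [269.497, 563.915, 248.297] pointing down, gripper open.
Joint ranges: [-169.25, 169.25], [-16.82, 113.86], [-84.01, 82.57], [7.8, 145.47], [-59.2, 239.2], [7.22, 106.19], [-163.78, 163.78]. Speed limits (degrees/s): [136.94, 136.94, 172.46, 172.46, 180, 180, 180].

## Interface

Orientations are given as [roll, pitch, yaw] about the fixed x, y, z axes, in that order (R = Rz(yaw) Ry(pitch) Rx(roll)).
In Python, from rig import telemetry, eyes, ticket gives the robot as it stands.
- The arm moves only by the shell command python3 -m creep 'ROWS'. ROWS is JSON, a list of rows, each a list of 7 numbers: the turn, a rotation vector about the tool's x, y, z as a fraction of full scale, then the shift along the tool's x, y, z as a fraction of full scale, then the finger opening in mm, from 0 to 85.4. A call has exactly 8 rows; each row shifts and turns the commanded pose from where the row before left it, along the tool's axes as they then stand; what a row does not reach is not made up. Full scale, the value 1, is 0.6 m for a shift and pi rad for a turn. A row lasts 1/12 s, in which the tool goes at most 41.7 mm and 7.16 degrees, less where a joint would pass 70% of its speed; a pose out of reach is approached as far as the arm can. A call with a number of a shift or a turn outside -1 to 1 is refused whole. A call with a gripper value outside its range is refused whole. The fingers move at their own pace and stop on an object; the grip force is fixed at half the most. Time passes only in rows, so rows that do not move let the fingers close, or fill a call up. It gives the time, the measured TCP pose, the force, the opening and the grip force at its end, in the units of the state.
- telemetry.observe(): the state, without advancing time (a new reading comes with each control period).
- eyes.camera(name): name is "scene" or "side" or "wrist"; returns (picture, depth): 400x640x3 uint8, red, green, blue; 400x640 float32, mm along the optical axis (not along the pixel's ray), 0 where there is no reading.
- eyes.get_calibration(name): a dict with "fx", "fy", "cx", "cy" (pixels), "R" (3x3) and "t" (3): a world point X has camera coordinates R X + t. Camera axes: x right, y down, z forward; pixel columns grow to the right and rows downward; lengths in mm; the calibration is good to about 2 mm. A picture is of the moment at which its call begins: read the wrist's pose just before it. get_calibration takes no time and is no camera call; for the wrist camera it gives the pose at the moment of the call.
- ticket.job_done(): hands the job in; it is judged then, once.
The state is a dict: "time": time; "qpos": joint angles; "qvel": joint speeds; "joint_torque": joint torques, N m; "position": TCP position; "tcp_rot": TCP orientation; "ft_force": force on the tool from outside, world axes, zero at the start; "torque": the same for the moment, N m; "gripper_width": opening from 0.0 (shut) to 1.0 (fully open); "gripper_force": force on a finger pad.
Only numpy, scipy, OpenCV 4.12 (cv2) and the standard library are available. Lean on these libraries where they do the work, as an engineer would, in place of code of your own. Each camera call takes 0.05 s, during which the arm holds its last target. There are 200 camera calls.

## Task

Take the red dust plug out of the blue assembly holder and set it upright in the small tray, then build the optical stack in the holder's nest from the bottom up, each part lying flat: black spacer, then the lens blanks that are there in the order white, yellow, green, blue (missing colours are left out); press the spring pedal down to its stop so that the jaws true them, let it up, lay the brass retaining ring on top, and press the pedal to its stop again to true the whole stack to the middle of the nest. Leave the pedal up, and the dish, tape roll, cork and vial where they are.

Things in the scene. Friction and masses are not known exactly. Their poses are not given: they have to be found in the camera images.
- holder: Blue base plate of the assembly holder, 110 (x) x 210 (y) x 10 mm, fixed, placed and turned anew in each start; origin under it, x the short way, y the long way. Nest at local (0, 35) mm, pedal at local y = -78 mm. An upright aluminium V jaw, top 60 mm above the bench, stands on either side of the nest along local y; its local x sides are open, so close the gripper along local x there.
- nest (a point): Centre of the nest: top of the round 40 mm aluminium pad, 16 mm above the bench, between the V jaws; axes as the holder's. With the pedal up the jaws leave about 5 mm of play round a 44 mm part; as the pedal goes down both jaws close by 7 mm and push the stack to the middle (0.5 mm play left).
- pedal (a joint): Angle of the spring pedal: 0 up at rest, 0.28 rad at its stop. Hinged at its +x (local) end about the local y axis; the free end goes down when pressed. It springs back by itself. About 2 N at the pad starts it, about 7 N holds it at the stop.
- pedal_pad (a point): Middle of the ribbed black pad on top of the pedal, where to press straight down; 70 mm from the hinge. About 56 mm above the bench at rest and 19 mm lower at the stop. The pedal is 38 mm wide (local y).
- plug: Red dust plug that fills the nest at the start: disc 44 mm across and 8 mm thick with a round knob 18 mm across and 22 mm tall on top (30 mm in all); origin at the centre of its underside.
- tray_in (a point): Centre of the inner floor (5 mm or less above the bench) of the small square open aluminium tray, 100 x 100 x 16 mm, walls 4 mm, fixed to the bench.
- spacer: Black plastic spacer: a plain ring with a 32 mm hole, 44 mm across and 8 mm thick, lying flat; origin at the centre of its underside, z up through its thickness.
- ring: Brass retaining ring with two dark notches and a 32 mm hole, 44 mm across and 8 mm thick, lying flat; origin at the centre of its underside, z up through its thickness.
- blank_white: White lens blank: a pale glass disc in a white plastic mount, 44 mm across and 8 mm thick, lying flat; origin at the centre of its underside, z up through its thickness. May be absent.
- blank_yellow: Yellow lens blank: a pale glass disc in a yellow plastic mount, 44 mm across and 8 mm thick, lying flat; origin at the centre of its underside, z up through its thickness. May be absent.
- blank_green: Green lens blank: a pale glass disc in a green plastic mount, 44 mm across and 8 mm thick, lying flat; origin at the centre of its underside, z up through its thickness. May be absent.
- blank_blue: Blue lens blank: a pale glass disc in a blue plastic mount, 44 mm across and 8 mm thick, lying flat; origin at the centre of its underside, z up through its thickness. May be absent.
- petri_dish: Glass petri dish 64 mm across, 12 mm high; bystander. Origin under its centre.
- blue_tape_roll: Roll of blue tape lying flat, 68 mm across, 19 mm high; bystander. Origin under its centre.
- cork_0: Cork stopper 28 mm across, 24 mm high; bystander. Origin under its centre.
- vial_3: Small capped glass vial, 22 mm across, 53 mm high, upright; bystander. Origin under its centre.
There are look-alikes about, which are no part of the job. What is shaped like the blank_blue but pink or purple is not meant.

How it is judged (in metres and radians):
On the way, in this order (a step that is already met when the one before it is completed fails the run):
1. the black spacer lies flat in the empty nest (horizontal distance between spacer and nest below 0.008 m and angle between spacer's own z axis and vertical below 0.1 rad and z of spacer in the frame of nest between -0.003 and 0.003 m), for 0.2 s.
2. the white blank (if there is one) lies flat on the stack, above the spacer and the colours that come before it (horizontal distance between blank_white and nest below 0.008 m and angle between blank_white's own z axis and vertical below 0.1 rad and z of blank_white in the frame of nest between 0.0055 and 0.011 m), for 0.2 s.
3. the yellow blank (if there is one) lies flat on the stack, above the spacer and the colours that come before it (horizontal distance between blank_yellow and nest below 0.008 m and angle between blank_yellow's own z axis and vertical below 0.1 rad and z of blank_yellow in the frame of nest between 0.0055 and 0.019 m), for 0.2 s.
4. the green blank (if there is one) lies flat on the stack, above the spacer and the colours that come before it (horizontal distance between blank_green and nest below 0.008 m and angle between blank_green's own z axis and vertical below 0.1 rad and z of blank_green in the frame of nest between 0.0055 and 0.027 m), for 0.2 s.
5. the blue blank (if there is one) lies flat on the stack, above the spacer and the colours that come before it (horizontal distance between blank_blue and nest below 0.008 m and angle between blank_blue's own z axis and vertical below 0.1 rad and z of blank_blue in the frame of nest between 0.0055 and 0.035 m), for 0.2 s.
6. with all the blanks in and the ring not yet on, the pedal is pressed down to its stop (value of joint pedal above 0.255 rad and horizontal distance between ring and nest above 0.02 m), for 0.2 s.
7. the brass retaining ring lies flat on top of the blanks (horizontal distance between ring and nest below 0.008 m and angle between ring's own z axis and vertical below 0.1 rad and z of ring in the frame of nest between 0.021 and 0.044 m and z of ring in the frame of blank_white above 0.0055 m and z of ring in the frame of blank_yellow above 0.0055 m and z of ring in the frame of blank_green above 0.0055 m and z of ring in the frame of blank_blue above 0.0055 m), for 0.2 s.
8. the pedal is pressed down to its stop again (value of joint pedal above 0.255 rad), for 0.2 s.
At the end, for the whole second after the job is handed in: Spacer, the blanks present in the order white, yellow, green, blue, and the ring lie flat (within 0.1 rad) one above another in the nest, each within 3.5 mm of the nest's centre line; the pedal is up (under 0.06 rad); the red plug stands upright in the tray; nothing moves (horizontal distance between each of spacer, blank_white, blank_yellow, blank_green, blank_blue, ring and nest below 0.0035 m and angle between each of spacer, blank_white, blank_yellow, blank_green, blank_blue, ring's own z axis and vertical below 0.1 rad and z of spacer in the frame of nest between -0.003 and 0.003 m and z of blank_white in the frame of nest between 0.0055 and 0.011 m and z of blank_yellow in the frame of nest between 0.0055 and 0.019 m and z of blank_green in the frame of nest between 0.0055 and 0.027 m and z of blank_blue in the frame of nest between 0.0055 and 0.035 m and z of each of blank_yellow, blank_green, blank_blue, ring in the frame of blank_white above 0.0055 m and z of each of blank_green, blank_blue, ring in the frame of blank_yellow above 0.0055 m and z of each of blank_blue, ring in the frame of blank_green above 0.0055 m and z of ring in the frame of nest between 0.021 and 0.044 m and z of ring in the frame of blank_blue above 0.0055 m and value of joint pedal below 0.06 rad and horizontal distance between plug and tray_in below 0.038 m and height (world z) of plug below 0.012 m and angle between plug's own z axis and vertical below 0.2 rad and linear speed of ring below 0.02 m/s); the robot touches nothing.
It fails at once if the petri dish is shifted by more than 3 cm (distance of petri_dish from where it was at the start of the episode above 0.03 m).
It fails at once if the tape roll is shifted by more than 3 cm (distance of blue_tape_roll from where it was at the start of the episode above 0.03 m).
It fails at once if the cork is shifted by more than 3 cm (distance of cork_0 from where it was at the start of the episode above 0.03 m).
It fails at once if the vial is shifted by more than 3 cm (distance of vial_3 from where it was at the start of the episode above 0.03 m).
Of blank_white, blank_yellow, blank_green, blank_blue only 2 to 4 are there at a start; the rules pass over those that are not, and their reading is None.
At some moment in a run one of ring, blank_white, blank_yellow, blank_green, blank_blue may be knocked a few centimetres aside while the robot is not near it.
Once in a run the grip may slacken for a moment while it holds something.
It also fails if it takes over 210 s, if anything falls off the work surface, if the arm or the gripper's body presses on something with over 40 N, if the wrist force passes 120 N, or if a joint passes its speed limit or range.

## Working session

There is one attempt and no reset: what is moved stays moved. The work goes in short steps, Python scripts to look and compute and a shell command to move; the robot and the scene stay as the last step left them, time stands still between calls to the robot, and variables do not carry over. Pictures are saved under pics/ and viewed, at most 14 in all, crops included, and the job is handed in when it is done.

```bash
ls; mkdir -p pics; python3 - <<'E'
from rig import telemetry, eyes
import cv2,numpy as np
print(telemetry.observe())
for n in ("scene","side"):
    p,d=eyes.camera(n); cv2.imwrite(f"pics/{n}0.png",p[:,:,::-1]); np.savez(f"{n}0.npz",p=p,d=d)
    c=eyes.get_calibration(n); print(n,c)
E
```

```text
pics
{'time': 0.0, 'qpos': array([-68.36498952,  23.60089573,  -0.72909952,  91.50668829,
         0.31994037,  64.98816855,  -4.70753506]), 'qvel': array([ 0.04451072,  0.05941621,  0.04665246, -0.00913311,  0.01201734,
       -0.04814928,  0.01311836]), 'joint_torque': array([-7.69332246e-05, -6.00642014e+01,  6.82048872e-01, -2.99413455e+01,
        1.37649867e-02,  1.06888876e-02,  1.08537733e-05]), 'position': array([269.3063702 , 563.46920269, 247.42454618]), 'tcp_rot': array([-1.79906435e+02,  5.51397894e-03,  1.54461329e+02]), 'ft_force': array([-0.39461546,  0.52066914,  0.34030016]), 'torque': array([-0.02497232, -0.00126707,  0.00039656]), 'gripper_force': 0.0, 'gripper_width': 1.0004795100743593}
scene {'fx': 433.9677741662649, 'fy': 433.9677741662649, 'cx': 324.98104003578055, 'cy': 203.7836285525979, 'R': array([[-0.01420654, -0.999809  ,  0.01342134],
       [-0.62427066, -0.00161642, -0.78120646],
       [ 0.78107895, -0.01947679, -0.62412846]]), 't': array([  41.12392161,  404.0322775 , 1151.59560104])}
side {'fx': 423.9628069341384, 'fy': 423.9628069341384, 'cx': 318.64575009583365, 'cy': 198.19109160652022, 'R': array([[-0.99616827, -0.0846851 , -0.02184532],
       [-0.02927476,  0.55825312, -0.82915405],
       [ 0.08241222, -0.82533744, -0.55859318]]), 't': array([ 574.21019652,   53.41523585, 1237.15160122])}
```

View pics/scene0.png

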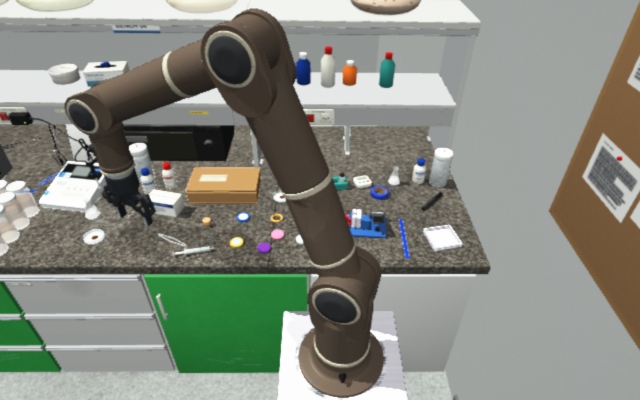

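View pics/side0.png

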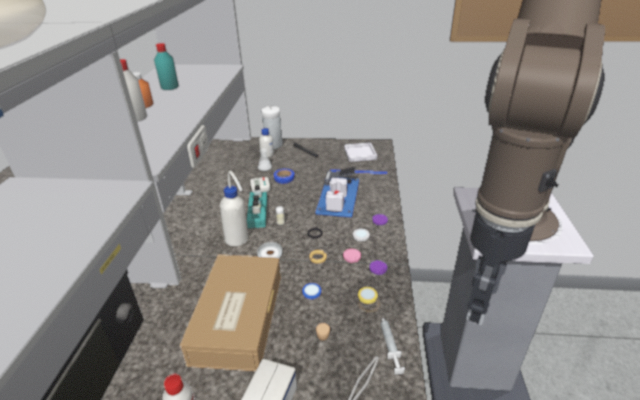

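The side view shows the holder (338,197), tray (360,152), ring (317,256), spacer (315,232), blue (312,291), yellow (368,295), white (361,235), cork (322,330) and vial (280,215). The look-alikes are pink (352,255) and purple (380,219) and (378,267). I don't see a green blank. I'll check this in one close crop.

```bash
cat > h.py <<'E'
import numpy as np,cv2
from rig import telemetry, eyes
from scipy.spatial.transform import Rotation as Ro
def w(c,d,u,v):
    z=d[int(round(v)),int(round(u))]
    return c["R"].T@(np.array([(u-c["cx"])/c["fx"]*z,(v-c["cy"])/c["fy"]*z,z])-c["t"])
def cloud(c,d):
    v,u=np.mgrid[:400,:640]
    X=np.stack([(u-c["cx"])/c["fx"]*d,(v-c["cy"])/c["fy"]*d,d],-1)-c["t"]
    X=X@c["R"]; X[d==0]=np.nan
    return X
def go(xyz,yaw=None):
    "print total shift (fractions, in tool axes, at present yaw and after turning) and turn"
    s=telemetry.observe(); R=Ro.from_euler("xyz",s["tcp_rot"],degrees=True)
    if yaw is None: yaw=s["tcp_rot"][2]
    T=Ro.from_euler("xyz",[180,0,yaw],degrees=True)
    rv=(R.inv()*T).as_rotvec()/np.pi
    D=np.array(xyz)-s["position"]
    print("pos",s["position"].round(1),"rot",s["tcp_rot"].round(1),"F",s["ft_force"].round(1),"w",round(s["gripper_width"],3),"gf",round(s["gripper_force"],1),"t",round(s["time"],1),"q7",round(s["qpos"][6],1))
    print(" turn",rv.round(4)," shift now-axes",(R.inv().apply(D)/600).round(4),"shift after-turn axes",(T.inv().apply(D)/600).round(4))
E
python3 - <<'E'
from h import *
f=np.load("side0.npz");p,d=f["p"],f["d"];c=eyes.get_calibration("side")
cv2.imwrite("pics/side_crop.png",cv2.resize(p[130:350,250:420,::-1],None,fx=2.7,fy=2.7,interpolation=cv2.INTER_CUBIC))
for n,(u,v) in dict(holder=(338,197),tray=(360,152),ringedge=(310,256),spacer=(315,232),blue=(312,291),yellow=(368,295),white=(361,235),pink=(352,255),cork=(322,330),vial=(280,215),tape=(284,175),dish=(270,252)).items(): print(n,w(c,d,u,v).round(0))
E
```

```text
holder [517.  11.  58.]
tray [ 453. -379.    2.]
ringedge [580. 217.   9.]
spacer [578. 106.   0.]
blue [563. 337.   7.]
yellow [432. 340.   6.]
white [449. 119.   6.]
pink [472. 205.   7.]
cork [530. 461.  23.]
vial [679.  80.  37.]
tape [ 714. -203.   -1.]
dish [689. 201.   3.]
```

View pics/side_crop.png

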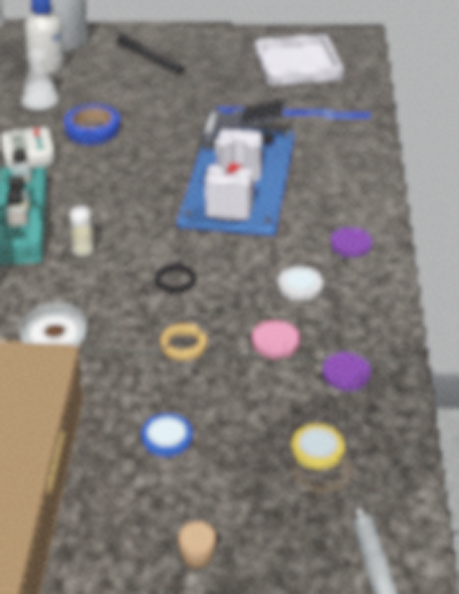

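```bash
python3 -m creep '[[0,0,0.039,0,0,-0.025,85],[0,0,0.039,0,0,-0.025,85],[0,0,0.039,0,0,-0.025,85],[0,0,0.039,0,0,-0.025,85],[0,0,0.039,0,0,-0.025,85],[0,0,0.039,0,0,-0.025,85],[0,0,0.039,0,0,-0.025,85],[0,0,0.039,0,0,-0.025,85]]'; python3 - <<'E'
from h import *
go([420,250,400],90)
c=eyes.get_calibration("wrist");s=telemetry.observe();print("cam",-c["R"].T@c["t"],c["R"].round(2),c["fx"])
f=np.load("side0.npz");p,d=f["p"],f["d"];c=eyes.get_calibration("side");X=cloud(c,d)
hsv=cv2.cvtColor(p,cv2.COLOR_RGB2HSV)
m=(hsv[...,0]>100)&(hsv[...,0]<120)&(hsv[...,1]>150)&(abs(X[...,2]-10)<6)
m[:150]=0;m[225:]=0;m[:,:310]=0;m[:,365:]=0
P=X[m][:,:2].astype(np.float32);print(len(P),cv2.minAreaRect(P),P.min(0),P.max(0))
m=np.abs(X[...,2]-60)<6;m[:170]=0;m[225:]=0;m[:,:310]=0;m[:,365:]=0
print(X[m].min(0),X[m].max(0),m.sum())
E
```

```text
time: 0.77
position: [269.3, 563.7, 368.6]
tcp_rot: [-180.0, 0.0, 98.0]
ft_force: [0.4, 0.5, 0.1]
gripper_width: 0.993
gripper_force: 0.0
pos [269.3 563.7 368.6] rot [-180.    0.   98.] F [0.4 0.5 0.1] w 0.993 gf 0.0 t 0.8 q7 -57.9
 turn [-0.0001  0.0003  0.0442]  shift now-axes [-0.5526  0.1763 -0.052 ] shift after-turn axes [-0.5228  0.2511 -0.0524]
cam [260.1564407  636.98323629 493.82205916] [[ 0.99  0.14  0.  ]
 [ 0.13 -0.95  0.28]
 [ 0.04 -0.28 -0.96]] 308.17963177264255Traceback (most recent call last):
  File "<stdin>", line 8, in <module>
    return umr_minimum(a, axis, None, out, keepdims, initial, where)
ValueError: zero-size array to reduction operation minimum which has no identity
```

```bash
python3 -m creep '[[0,0,0.022,0,0,-0.01,85],[0,0,0.022,0,0,-0.01,85],[0,0,0,-0.055,0.026,-0.01,85],[0,0,0,-0.055,0.026,-0.01,85],[0,0,0,-0.055,0.026,-0.01,85],[0,0,0,-0.055,0.026,0,85],[0,0,0,-0.055,0.026,0,85],[0,0,0,-0.055,0.026,0,85]]' >/dev/null;python3 -m creep '[[0,0,0,-0.05,0.026,0,85],[0,0,0,-0.05,0.026,0,85],[0,0,0,-0.05,0.026,0,85],[0,0,0,-0.05,0.026,0,85],[0,0,0,0,0,0,85],[0,0,0,0,0,0,85],[0,0,0,0,0,0,85],[0,0,0,0,0,0,85]]'; python3 - <<'E'
from h import *
c=eyes.get_calibration("wrist");p,d=eyes.camera("wrist");np.savez("w1.npz",p=p,d=d,**c)
cv2.imwrite("pics/w1.png",p[:,:,::-1]); go([420,250,400],90)
E
```

```text
time: 2.1
position: [426.9, 248.1, 398.0]
tcp_rot: [-180.0, 0.0, 90.5]
ft_force: [-0.1, -0.1, 0.3]
gripper_width: 0.997
gripper_force: 0.0
pos [426.9 248.2 398. ] rot [-180.     0.    90.5] F [-0.2  1.2  0.3] w 0.995 gf 0.0 t 2.1 q7 -33.1
 turn [-0.0002  0.0001  0.0028]  shift now-axes [ 0.0031 -0.0115 -0.0033] shift after-turn axes [ 0.003  -0.0115 -0.0033]
```

View pics/w1.png

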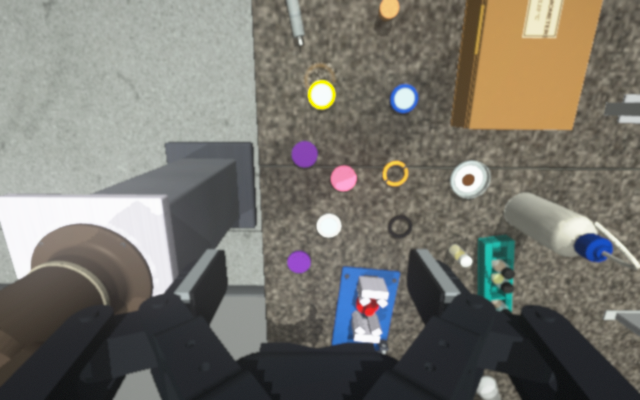

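The wrist view shows yellow (321,94), blue (404,98), ring (395,174), spacer (400,226), white (328,225) and holder (365,305). The decoys are pink (343,178) and purple (304,153) and (298,262). There is no green blank. The cork is at (389,8) and the vial at (460,255). Next I'll move over the holder.

```bash
cat >> h.py <<'E'
BOX=dict(yellow=(432,340),blue=(563,337),ring=(560,215),spacer=(578,106),white=(449,119))
def find(c,p,d,near,rad=40):
    "disc centre: top rim points higher than 4 mm near the guess -> min enclosing circle"
    X=cloud(c,d); r=np.hypot(X[...,0]-near[0],X[...,1]-near[1])
    m=(r<rad)&(X[...,2]>4.5)&(X[...,2]<14)
    P=X[m][:,:2].astype(np.float32)
    if len(P)<20: return None
    (cx,cy),R=cv2.minEnclosingCircle(P); lo,hi=np.percentile(P,[1,99],axis=0)
    return np.round([cx,cy,R,*(lo+hi)/2,*(hi-lo),np.median(X[m][:,2]),len(P)],1)
E
python3 - <<'E'
from h import *
f=np.load("w1.npz");X=cloud(f,f["d"])
for n,(u,v) in dict(yellow=(321,94),blue=(404,98),ring=(395,174),spacer=(400,226),white=(328,225)).items():
    z=f["d"][v,u]; print(n,w(f,f["d"],u,v).round(0),find(f,f["p"],f["d"],w(f,f["d"],u,v)[:2]))
print(w(f,f["d"],470,165),w(f,f["d"],320,66))
go([500,-100,330],90)
E
```

```text
yellow [434. 340.   7.] [433.9 338.7  21.8 433.8 338.9  41.2  40.7   8.3 617. ]
blue [566. 335.   9.] [565.5 334.1  22.  565.5 334.   41.2  40.9   8.4 618. ]
ring [564. 210.  -1.] [561.2 211.4  21.9 561.2 211.5  42.2  41.2   7.7 245. ]
spacer [581. 113.  -0.] [578.3 114.1  21.9 578.  114.2  41.2  41.7   7.7 216. ]
white [449. 118.  10.] [449.6 115.2  22.  449.8 115.7  40.7  40.7   8.1 439. ]
[690.40257894 226.94250165   1.93977612] [431.82893139 381.87269645   0.4649605 ]
pos [426.9 248.2 398. ] rot [-180.     0.    90.5] F [-0.2  1.2  0.3] w 0.995 gf 0.0 t 2.1 q7 -33.1
 turn [-0.0002  0.0001  0.0028]  shift now-axes [-0.5813  0.1167  0.1134] shift after-turn axes [-0.5803  0.1218  0.1133]
```

```bash
python3 -m creep '[[0,0,0,-0.055,0.015,0,85],[0,0,0,-0.055,0.015,0,85],[0,0,0,-0.055,0.015,0,85],[0,0,0,-0.055,0.015,0,85],[0,0,0,-0.055,0.015,0,85],[0,0,0,-0.05,0.015,0,85],[0,0,0,-0.05,0.015,0,85],[0,0,0,-0.05,0.015,0,85]]' >/dev/null;python3 -m creep '[[0,0,0,-0.05,0,0,85],[0,0,0,-0.04,0,0,85],[0,0,0,-0.04,0,0,85],[0,0,0,0,0,0,85],[0,0,0,0,0,0,85],[0,0,0,0,0,0,85],[0,0,0,0,0,0,85],[0,0,0,0,0,0,85]]'; python3 - <<'E'
from h import *
c=eyes.get_calibration("wrist");p,d=eyes.camera("wrist");np.savez("w2.npz",p=p,d=d,**c)
cv2.imwrite("pics/w2.png",p[:,:,::-1]); go([420,250,400],90)
E
```

```text
time: 3.48
position: [502.0, -84.1, 398.1]
tcp_rot: [-180.0, -0.0, 90.5]
ft_force: [-0.7, 0.2, 0.2]
gripper_width: 0.993
gripper_force: 0.0
pos [502.  -84.3 398.2] rot [-180.    -0.    90.5] F [ 0.6 -0.5  0.1] w 0.997 gf 0.0 t 3.5 q7 10.0
 turn [-0.0001 -0.0001  0.0028]  shift now-axes [ 0.5584 -0.1317 -0.0029] shift after-turn axes [ 0.5572 -0.1366 -0.003 ]
```

View pics/w2.png

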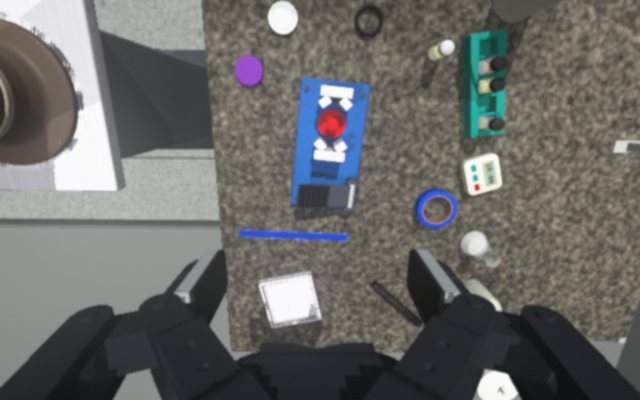

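Here the plug knob is at (331,124), between the V jaws. The pedal pad is at (315,195) with its hinge at (350,195), and the tray at (291,298).

```bash
python3 - <<'E'
from h import *
f=np.load("w2.npz");p,d=f["p"],f["d"];X=cloud(f,d)
hsv=cv2.cvtColor(p,cv2.COLOR_RGB2HSV)
S=np.zeros((400,640),bool);S[60:220,280:380]=1
blue=S&(hsv[...,0]>100)&(hsv[...,0]<125)&(hsv[...,1]>140)&(abs(X[...,2]-10)<5)
P=X[blue][:,:2].astype(np.float32);r=cv2.minAreaRect(P);print("plate",r,np.median(X[blue][:,2]))
red=S&((hsv[...,0]<8)|(hsv[...,0]>172))&(hsv[...,1]>150)
Z=X[red][:,2];k=X[red&(X[...,2]>40)];print("knob",k.shape,(k.min(0)+k.max(0))/2,k.mean(0),np.ptp(k,axis=0),np.percentile(Z,[5,50,95]))
j=S&(abs(X[...,2]-60)<5)&(np.arange(400)[:,None]<165);J=X[j][:,:2].astype(np.float32)
lab,n=None,cv2.connectedComponentsWithStats(j.astype(np.uint8))
for i in range(1,n[0]):
    if n[2][i,4]>20: q=X[n[1]==i];print("jaw",n[3][i],q.mean(0),cv2.minAreaRect(q[:,:2].astype(np.float32)))
# pedal
q=S.copy();q[:178]=0;q&=X[...,2]>35;q=X[q];print("pedal",len(q),cv2.minAreaRect(q[:,:2].astype(np.float32)),q[:,2].min(),q[:,2].max())
T=np.zeros_like(S);T[265:330,255:325]=1;T&=(X[...,2]>10)&(X[...,2]<22);q=X[T];print("tray",len(q),cv2.minAreaRect(q[:,:2].astype(np.float32)))
for n,(u,v) in dict(pad=(315,195),right=(350,195),mid=(335,195),ped2=(305,195)).items():print(n,w(f,d,u,v))
E
```

```text
plate ((521.9928588867188, -75.0973129272461), (206.2857208251953, 108.29891204833984), 84.72423553466797) 9.86432217038384
knob (111, 3) [524.96663219 -37.16972025  45.73461945] [525.350329   -36.98868928  45.80893478] [16.64225088 16.41561577  4.11016041] [22.59710054 24.16561478 46.42651691]
jaw [335.675       96.10961538] [529.30821274   3.30248008  60.30092663] ((528.4346313476562, 0.7412757873535156), (30.45482635498047, 47.87635803222656), 85.74150085449219)
jaw [328.9826087 152.1826087] [521.38487085 -76.88118969  60.2375082 ] ((521.9611206054688, -74.56106567382812), (30.65109634399414, 48.29950714111328), 83.39108276367188)
pedal 1130 ((518.3587646484375, -149.78878784179688), (52.516292572021484, 93.8484878540039), 84.54206085205078) 35.00370693287628 63.46342377238425
tray 549 ((454.48199462890625, -370.59185791015625), (99.95211029052734, 101.5861587524414), 12.14673900604248)
pad [ 500.85519819 -145.9955404    53.35119176]
right [ 558.6048458  -150.9201874    34.48874205]
mid [ 533.41190499 -149.27645889   40.97040594]
ped2 [ 485.14927131 -144.78909725   58.02106598]
```

```bash
python3 -c "
from h import *
go([525.2,-37.2,160],85)"
```

```text
pos [502.  -84.3 398.2] rot [-180.    -0.    90.5] F [ 0.6 -0.5  0.1] w 0.997 gf 0.0 t 3.5 q7 10.0
 turn [-0.0001 -0.0001  0.0306]  shift now-axes [0.0782 0.0395 0.397 ] shift after-turn axes [0.0816 0.0317 0.397 ]
```

```bash
python3 -m creep '[[0,0,0.0306,0,0,0,60],[0,0,0,0.0136,0.0053,0.0662,60],[0,0,0,0.0136,0.0053,0.0662,60],[0,0,0,0.0136,0.0053,0.0662,60],[0,0,0,0.0136,0.0053,0.0662,60],[0,0,0,0.0136,0.0053,0.0662,60],[0,0,0,0.0136,0.0053,0.0662,60],[0,0,0,0,0,0,60]]' >/dev/null; python3 -m creep '[[0,0,0,0,0,0,60],[0,0,0,0,0,0,60],[0,0,0,0,0,0,60],[0,0,0,0,0,0,60],[0,0,0,0,0,0,60],[0,0,0,0,0,0,60],[0,0,0,0,0,0,60],[0,0,0,0,0,0,60]]';  python3 - <<'E'
from h import *
c=eyes.get_calibration("wrist");p,d=eyes.camera("wrist");np.savez("w3.npz",p=p,d=d,**c)
cv2.imwrite("pics/w3.png",p[:,:,::-1]); go([525.2,-37.2,46],85)
X=cloud(c,d);hsv=cv2.cvtColor(p,cv2.COLOR_RGB2HSV)
red=((hsv[...,0]<8)|(hsv[...,0]>172))&(hsv[...,1]>150)
k=X[red&(X[...,2]>42)&(X[...,2]<50)];print("knob",k.shape,(k.min(0)+k.max(0))/2,np.ptp(k,axis=0))
k=X[red&(X[...,2]>18)&(X[...,2]<28)];print("disc",k.shape,(k.min(0)+k.max(0))/2,np.ptp(k,axis=0))
n=cv2.connectedComponentsWithStats((abs(X[...,2]-60)<1.8).astype(np.uint8))
for i in range(1,n[0]):
    if n[2][i,4]>200: q=X[n[1]==i];print("jaw",n[3][i],q.mean(0),cv2.minAreaRect(q[:,:2].astype(np.float32)))
E
```

```text
time: 4.87
position: [525.3, -38.5, 160.3]
tcp_rot: [180.0, -0.0, 84.9]
ft_force: [-0.7, -0.1, -0.1]
gripper_width: 0.701
gripper_force: 0.0
pos [525.2 -38.5 160.2] rot [180.   -0.   84.9] F [0.  0.9 0.8] w 0.702 gf 0.0 t 4.9 q7 10.8
 turn [ 0.0001 -0.0001 -0.0007]  shift now-axes [ 0.0021 -0.0002  0.1903] shift after-turn axes [ 0.0022 -0.0002  0.1903]
knob (370, 3) [525.36317177 -36.65059774  44.60744836] [17.24531748 17.43898096  5.19612331]
disc (1035, 3) [641.33618221 -79.83690932  23.76220234] [271.69782474 127.24172495   7.84363789]
jaw [316.08006448 150.44760881] [529.46582536   3.908309    60.17547528] ((529.0847778320312, 0.7465839385986328), (30.378671646118164, 49.06700134277344), 85.02989196777344)
jaw [633.00406504 172.73170732] [764.86440493 -34.11709301  59.03716435] ((764.4695434570312, -34.46894454956055), (11.09891128540039, 18.820737838745117), 11.461526870727539)
jaw [315.44254446 250.88303694] [521.6943877  -76.40297616  60.1405396 ] ((521.9690551757812, -74.38870239257812), (30.85512351989746, 48.84003448486328), 84.86195373535156)
jaw [275.77464789 325.14084507] [ 480.8417828  -144.26296496   59.90993949] ((481.6317443847656, -145.2025909423828), (36.481056213378906, 18.901412963867188), 84.55320739746094)
```

View pics/w3.png

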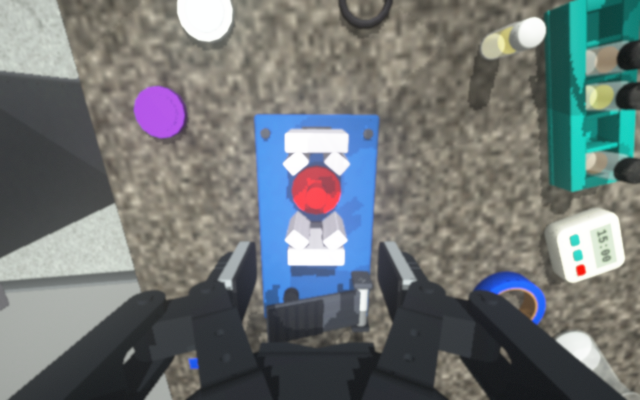

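The jaws and plug agree on a nest centre of about (525.5,-36.8) with the holder at -5°. I'll descend and grip the knob.

```bash
python3 -m creep '[[0,0,0,0.0015,0,0.048,50],[0,0,0,0.0013,0,0.048,50],[0,0,0,0,0,0.048,50],[0,0,0,0,0,0.02,50],[0,0,0,0,0,0.02,50],[0,0,0,0,0,0.0078,50],[0,0,0,0,0,0,50],[0,0,0,0,0,0,50]]'; python3 -m creep '[[0,0,0,0,0,0,10],[0,0,0,0,0,0,10],[0,0,0,0,0,0,10],[0,0,0,0,0,0,10],[0,0,0,0,0,0,10],[0,0,0,0,0,0,10],[0,0,0,0,0,0,10],[0,0,0,0,0,0,10]]'
```

```text
time: 5.58
position: [526.0, -37.1, 45.7]
tcp_rot: [179.9, -0.0, 84.9]
ft_force: [0.7, 0.4, -0.3]
gripper_width: 0.584
gripper_force: 0.0
time: 6.25
position: [525.9, -36.8, 46.0]
tcp_rot: [179.9, -0.0, 84.9]
ft_force: [-1.0, 0.7, 6.3]
gripper_width: 0.181
gripper_force: 58.4
```

```bash
python3 -m creep '[[0,0,0,0,0,-0.02,5],[0,0,0,0,0,-0.04,5],[0,0,0,0,0,-0.05,5],[0,0,0,0,0,-0.05,5],[0,0,0,0,0,-0.05,5],[0,0,0,0,0,-0.04,5],[0,0,0,0,0,0,5],[0,0,0,0,0,0,5]]'; python3 -c "
from h import *
go([454.5,-370.6,100],90)"
```

```text
time: 6.92
position: [526.1, -36.8, 196.9]
tcp_rot: [179.8, -0.1, 84.9]
ft_force: [-0.1, 0.4, -1.3]
gripper_width: 0.179
gripper_force: 58.6
pos [526.1 -36.8 196.9] rot [ 1.798e+02 -1.000e-01  8.490e+01] F [-0.1  0.4 -1.3] w 0.179 gf 58.6 t 6.9 q7 8.8
 turn [ 0.0011 -0.0004 -0.0285]  shift now-axes [-0.5651 -0.0697  0.1605] shift after-turn axes [-0.5564 -0.1193  0.1616]
```

```bash
python3 -m creep '[[0,0,0,-0.05,-0.006,0,5],[0,0,0,-0.05,-0.006,0,5],[0,0,0,-0.05,-0.006,0,5],[0,0,0,-0.05,-0.006,0,5],[0,0,0,-0.05,-0.006,0,5],[0,0,0,-0.05,-0.006,0,5],[0,0,0,-0.05,-0.006,0,5],[0,0,0,-0.05,-0.006,0,5]]'>/dev/null; python3 -m creep '[[0,0,0,-0.05,-0.007,0,5],[0,0,0,-0.05,-0.007,0,5],[0,0,0,-0.05,-0.007,0,5],[0,0,0,-0.015,0,0.03,5],[0,0,0,0,0,0.04,5],[0,0,0,0,0,0.04,5],[0,0,0,0,0,0.04,5],[0,0,0,0,0,0,5]]'; python3 -c "
from h import *
go([454.5,-370.6,38],85)"
```

```text
time: 8.25
position: [451.0, -368.4, 99.8]
tcp_rot: [-179.5, -0.2, 84.9]
ft_force: [-0.6, 0.4, -0.5]
gripper_width: 0.184
gripper_force: 58.6
pos [ 451.  -368.4   99.8] rot [-179.5   -0.2   84.9] F [-0.6  0.4 -0.5] w 0.184 gf 58.6 t 8.2 q7 52.6
 turn [-0.0025 -0.0013 -0.0008]  shift now-axes [-0.0036  0.007   0.103 ] shift after-turn axes [-0.0032  0.0062  0.103 ]
```

```bash
python3 -m creep '[[0,0,0,-0.001,0.002,0.02,5],[0,0,0,-0.001,0.002,0.02,5],[0,0,0,0,0.002,0.02,5],[0,0,0,0,0,0.02,5],[0,0,0,0,0,0.012,5],[0,0,0,0,0,0.007,5],[0,0,0,0,0,0,5],[0,0,0,0,0,0,5]]'; python3 -m creep '[[0,0,0,0,0,0.0025,5],[0,0,0,0,0,0,5],[0,0,0,0,0,0,25],[0,0,0,0,0,0,45],[0,0,0,0,0,0,50],[0,0,0,0,0,0,50],[0,0,0,0,0,0,50],[0,0,0,0,0,0,50]]'; python3 -m creep '[[0,0,0,0,0,-0.03,50],[0,0,0,0,0,-0.05,50],[0,0,0,0,0,-0.05,50],[0,0,0,0,0,-0.05,50],[0,0,0,0,0,-0.05,60],[0,0,0,0,0,-0.03,60],[0,0,0,0,0,0,60],[0,0,0,0,0,0,60]]'; python3 - <<'E'
from h import *
c=eyes.get_calibration("wrist");p,d=eyes.camera("wrist");X=cloud(c,d);hsv=cv2.cvtColor(p,cv2.COLOR_RGB2HSV)
cv2.imwrite("pics/w4.png",p[:,:,::-1])
red=((hsv[...,0]<8)|(hsv[...,0]>172))&(hsv[...,1]>150)
n=cv2.connectedComponentsWithStats(red.astype(np.uint8))
for i in range(1,n[0]):
    if n[2][i,4]>100: q=X[n[1]==i];print("red",n[2][i,4],np.nanmin(q,0),np.nanmax(q,0))
go([578,114,120],90)
E
```

```text
time: 8.92
position: [457.2, -372.4, 45.6]
tcp_rot: [-180.0, 0.0, 84.9]
ft_force: [0.4, -0.8, -0.3]
gripper_width: 0.181
gripper_force: 58.6
time: 9.58
position: [457.3, -372.3, 44.0]
tcp_rot: [180.0, -0.0, 84.9]
ft_force: [-1.1, 0.1, 0.3]
gripper_width: 0.586
gripper_force: 0.0
time: 10.25
position: [457.7, -372.5, 200.9]
tcp_rot: [179.9, 0.0, 84.9]
ft_force: [1.4, 0.4, -0.0]
gripper_width: 0.704
gripper_force: 0.0
red 821 [ 439.47378067 -389.61125285    9.80952176] [ 477.45804171 -351.94334527   35.69251709]
pos [ 457.3 -371.9  199.7] rot [180.   -0.   84.9] F [-0.  -0.6 -0.2] w 0.7 gf 0.0 t 10.3 q7 48.1
 turn [ 0.0001 -0.0001 -0.0284]  shift now-axes [0.8245 0.1282 0.1333] shift after-turn axes [0.8099 0.2012 0.1329]
```

The plug now stands upright in the tray: its top is at z≈35.7, and it sits within 4 mm of the tray centre. Next is the spacer.

```bash
python3 -m creep '[[0,0,0,0.055,0.0085,0,60],[0,0,0,0.055,0.0085,0,60],[0,0,0,0.055,0.0085,0,60],[0,0,0,0.055,0.0085,0,60],[0,0,0,0.055,0.0085,0,60],[0,0,0,0.055,0.0085,0,60],[0,0,0,0.055,0.0085,0,60],[0,0,0,0.055,0.0085,0,60]]'>/dev/null; python3 -m creep '[[0,0,0,0.055,0.0085,0,60],[0,0,0,0.055,0.0085,0,60],[0,0,0,0.055,0.0085,0,60],[0,0,0,0.055,0.0085,0,60],[0,0,0,0.055,0.0085,0.02,60],[0,0,0,0.055,0.0085,0.02,60],[0,0,0,0.055,0.0085,0.02,60],[0,0,0,0,0,0,60]]'>/dev/null;python3 -m creep '[[0,0,0,0,0,0,60],[0,0,0,0,0,0,60],[0,0,0,0,0,0,60],[0,0,0,0,0,0,60],[0,0,0,0,0,0,60],[0,0,0,0,0,0,60],[0,0,0,0,0,0,60],[0,0,0,0,0,0,60]]'
cat >>h.py <<'E'
def look(near,z=18,yaw=85,rad=35,save=None):
    c=eyes.get_calibration("wrist");p,d=eyes.camera("wrist")
    if save: cv2.imwrite(save,p[:,:,::-1])
    r=find(c,p,d,near,rad); print(r)
    if r is not None: go([r[0],r[1],z],yaw)
E
python3 -c "
from h import *
look((578,114))"
```

```text
time: 12.3
position: [577.8, 113.7, 164.2]
tcp_rot: [180.0, -0.0, 84.8]
ft_force: [-0.3, -0.3, -0.3]
gripper_width: 0.705
gripper_force: 0.0
[578.6 114.2  21.8 578.7 114.3  41.6  41.7   7.5 778. ]
pos [577.7 113.8 164.2] rot [180.   -0.   84.9] F [-0.3 -0.3  0.3] w 0.702 gf 0.0 t 12.3 q7 -3.1
 turn [ 0.0001 -0.0001 -0.0008]  shift now-axes [0.0008 0.0013 0.2436] shift after-turn axes [0.0009 0.0014 0.2436]
```

```bash
python3 -m creep '[[0,0,0,0.0008,0.0013,0.05,60],[0,0,0,0,0,0.05,60],[0,0,0,0,0,0.05,60],[0,0,0,0,0,0.04,60],[0,0,0,0,0,0.03,60],[0,0,0,0,0,0.017,60],[0,0,0,0,0,0.005,60],[0,0,0,0,0,0,60]]'; python3 -m creep '[[0,0,0,0,0,0,60],[0,0,0,0,0,0,50],[0,0,0,0,0,0,40],[0,0,0,0,0,0,35],[0,0,0,0,0,0,35],[0,0,0,0,0,0,35],[0,0,0,0,0,0,35],[0,0,0,0,0,0,35]]'
```

```text
time: 13.02
position: [578.4, 114.1, 18.5]
tcp_rot: [-180.0, 0.0, 84.9]
ft_force: [0.2, 0.6, -1.4]
gripper_width: 0.701
gripper_force: 0.0
time: 13.68
position: [579.4, 114.5, 20.9]
tcp_rot: [179.9, -0.1, 84.9]
ft_force: [-3.0, 0.2, 11.2]
gripper_width: 0.46
gripper_force: 58.9
```

```bash
python3 -m creep '[[0,0,0,0,0,-0.02,30],[0,0,0,0,0,-0.03,30],[0,0,0,0,0,-0.04,30],[0,0,0,0,0,-0.05,30],[0,0,0,0,0,-0.05,30],[0,0,0,0,0,-0.03,30],[0,0,0,0,0,0,30],[0,0,0,0,0,0,30]]'; python3 -c "
from h import *
go([525.5,-36.8,90],85)"
```

```text
time: 14.35
position: [579.2, 114.6, 152.7]
tcp_rot: [179.8, -0.1, 84.9]
ft_force: [-0.3, -0.3, -0.9]
gripper_width: 0.456
gripper_force: 60.3
pos [579.2 114.6 152.7] rot [ 1.798e+02 -1.000e-01  8.490e+01] F [-0.3 -0.3 -0.9] w 0.456 gf 60.3 t 14.3 q7 -2.4
 turn [ 0.0009 -0.0006 -0.0007]  shift now-axes [-0.2596 -0.067   0.1038] shift after-turn axes [-0.2592 -0.0672  0.1045]
```

```bash
python3 -m creep '[[0,0,0,-0.052,-0.0134,0,30],[0,0,0,-0.052,-0.0134,0,30],[0,0,0,-0.052,-0.0134,0,30],[0,0,0,-0.052,-0.0134,0,30],[0,0,0,-0.052,-0.0134,0.03,30],[0,0,0,0,0,0.05,30],[0,0,0,0,0,0.02,30],[0,0,0,0,0,0,30]]'; python3 -c "
from h import *
go([525.5,-36.8,39],85)"
```

```text
time: 15.02
position: [522.2, -36.9, 87.8]
tcp_rot: [-179.6, 0.0, 84.9]
ft_force: [-0.4, 0.4, -0.3]
gripper_width: 0.455
gripper_force: 60.5
pos [522.2 -36.9  87.8] rot [-179.6    0.    84.9] F [-0.4  0.4 -0.3] w 0.455 gf 60.5 t 15.0 q7 15.8
 turn [-0.002   0.0002 -0.0008]  shift now-axes [0.0008 0.006  0.0813] shift after-turn axes [0.0007 0.0055 0.0813]
```

```bash
python3 -m creep '[[0,0,0,0,0,0,30],[0,0,0,0,0,0,30],[0,0,0,0,0,0.025,30],[0,0,0,0,0,0.025,30],[0,0,0,0,0,0.02,30],[0,0,0,0,0,0.006,30],[0,0,0,0,0,0,30],[0,0,0,0,0,0,30]]'; python3 -c "
from h import *
go([525.5,-36.8,37.5],85)"
```

```text
time: 15.68
position: [524.9, -37.4, 45.6]
tcp_rot: [180.0, -0.0, 84.9]
ft_force: [-0.1, 0.5, -0.1]
gripper_width: 0.459
gripper_force: 60.5
pos [524.9 -37.4  45.6] rot [180.   -0.   84.9] F [-0.1  0.5 -0.1] w 0.459 gf 60.5 t 15.7 q7 18.7
 turn [ 0.0001 -0.     -0.0006]  shift now-axes [0.001  0.0009 0.0135] shift after-turn axes [0.001  0.0009 0.0135]
```

```bash
python3 -m creep '[[0,0,0,0.001,0.0009,0.007,30],[0,0,0,0,0,0.006,30],[0,0,0,0,0,0,30],[0,0,0,0,0,0,30],[0,0,0,0,0,0.0008,30],[0,0,0,0,0,0,30],[0,0,0,0,0,0,30],[0,0,0,0,0,0,30]]'; python3 -m creep '[[0,0,0,0,0,0,48],[0,0,0,0,0,0,60],[0,0,0,0,0,0,60],[0,0,0,0,0,0,60],[0,0,0,0,0,0,60],[0,0,0,0,0,-0.02,60],[0,0,0,0,0,-0.05,60],[0,0,0,0,0,-0.05,60]]'; python3 -m creep '[[0,0,0,0,0,-0.05,60],[0,0,0,0,0,-0.03,60],[0,0,0,0,0,0,60],[0,0,0,0,0,0,60],[0,0,0,0,0,0,60],[0,0,0,0,0,0,60],[0,0,0,0,0,0,60],[0,0,0,0,0,0,60]]'
cat >>h.py <<'E'
def nest(zlo,zhi,save=None):
    c=eyes.get_calibration("wrist");p,d=eyes.camera("wrist");X=cloud(c,d)
    if save: cv2.imwrite(save,p[:,:,::-1])
    r=np.hypot(X[...,0]-525.5,X[...,1]+36.8);m=(r<30)&(X[...,2]>zlo)&(X[...,2]<zhi)
    P=X[m][:,:2].astype(np.float32);lo,hi=np.percentile(P,[1,99],axis=0)
    print("nest part",cv2.minEnclosingCircle(P),(lo+hi)/2,hi-lo,"z",np.percentile(X[m][:,2],[5,50,95]),len(P))
E
python3 -c "
from h import *
nest(19,32,'pics/w5.png');go([449.6,115.3,165])"
```

```text
time: 16.35
position: [525.2, -37.0, 37.1]
tcp_rot: [180.0, -0.0, 84.9]
ft_force: [-0.4, -0.4, 1.8]
gripper_width: 0.456
gripper_force: 60.7
time: 17.02
position: [524.1, -37.3, 109.6]
tcp_rot: [-179.8, 0.1, 84.8]
ft_force: [0.4, 0.2, -0.2]
gripper_width: 0.705
gripper_force: 0.0
time: 17.68
position: [524.6, -37.0, 156.1]
tcp_rot: [-179.9, 0.0, 84.9]
ft_force: [0.9, 0.1, -0.3]
gripper_width: 0.704
gripper_force: 0.0
nest part ((525.2764282226562, -41.494930267333984), 26.203561782836914) [525.47140076 -40.56802389] [41.18388794 48.5898415 ] z [20.47298312 23.46700001 26.05438787] 1059
pos [524.7 -37.  156.2] rot [-179.9    0.    84.9] F [0.8 0.3 0.2] w 0.706 gf 0.0 t 17.7 q7 11.6
 turn [-0.0004  0.0002 -0.    ]  shift now-axes [ 0.2417 -0.1475 -0.0146] shift after-turn axes [ 0.2417 -0.1475 -0.0147]
```

View pics/w5.png

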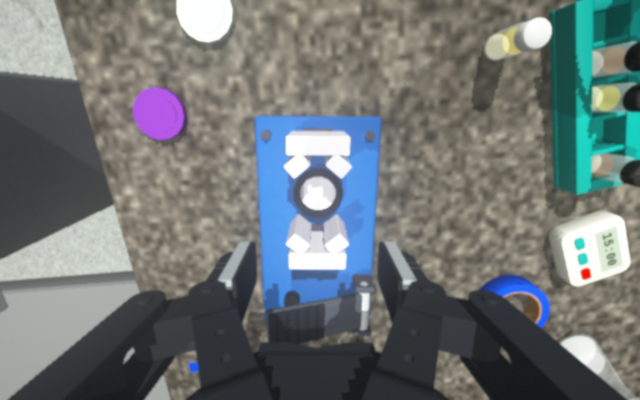

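The spacer lies flat, centred at (318,193) in the nest. Next is white.

```bash
python3 -m creep '[[0,0,0,0.0483,-0.0295,0,60],[0,0,0,0.0483,-0.0295,0,60],[0,0,0,0.0483,-0.0295,0,60],[0,0,0,0.0483,-0.0295,0,60],[0,0,0,0.0483,-0.0295,0,60],[0,0,0,0,0,0,60],[0,0,0,0,0,0,60],[0,0,0,0,0,0,60]]'>/dev/null;python3 -m creep '[[0,0,0,0,0,0,60],[0,0,0,0,0,0,60],[0,0,0,0,0,0,60],[0,0,0,0,0,0,60],[0,0,0,0,0,0,60],[0,0,0,0,0,0,60],[0,0,0,0,0,0,60],[0,0,0,0,0,0,60]]'; python3 -c "
from h import *
look((449.6,115.3),z=21)"
```

```text
time: 19.07
position: [450.0, 115.3, 156.9]
tcp_rot: [180.0, -0.0, 84.9]
ft_force: [0.3, 1.1, -0.1]
gripper_width: 0.703
gripper_force: 0.0
[ 449.6  115.5   22.   449.8  115.6   40.4   41.     8.2 1693. ]
pos [449.9 115.3 156.9] rot [180.   -0.   84.9] F [ 0.1  0.3 -0.1] w 0.704 gf 0.0 t 19.1 q7 -10.9
 turn [ 0.     -0.     -0.0007]  shift now-axes [ 2.000e-04 -6.000e-04  2.265e-01] shift after-turn axes [ 0.0003 -0.0006  0.2265]
```

Centred on white. I'll descend, grip and lift.

```bash
python3 -m creep '[[0,0,0,0,0,0.05,60],[0,0,0,0,0,0.05,60],[0,0,0,0,0,0.05,60],[0,0,0,0,0,0.04,60],[0,0,0,0,0,0.025,60],[0,0,0,0,0,0.0115,60],[0,0,0,0,0,0,60],[0,0,0,0,0,0,60]]'; python3 -m creep '[[0,0,0,0,0,0,60],[0,0,0,0,0,0,50],[0,0,0,0,0,0,40],[0,0,0,0,0,0,35],[0,0,0,0,0,0,30],[0,0,0,0,0,0,30],[0,0,0,0,0,0,30],[0,0,0,0,0,0,30]]';python3 -m creep '[[0,0,0,0,0,-0.02,30],[0,0,0,0,0,-0.03,30],[0,0,0,0,0,-0.04,30],[0,0,0,0,0,-0.04,30],[0,0,0,0,0,-0.03,30],[0,0,0,0,0,0,30],[0,0,0,0,0,0,30],[0,0,0,0,0,0,30]]'; python3 -c "
from h import *
go([525.5,-36.8,100],85)"
```

```text
time: 19.78
position: [450.2, 115.2, 21.3]
tcp_rot: [180.0, 0.0, 84.9]
ft_force: [-0.1, -0.4, 0.1]
gripper_width: 0.706
gripper_force: 0.0
time: 20.45
position: [452.7, 115.7, 24.4]
tcp_rot: [179.7, -0.2, 84.8]
ft_force: [-5.0, -3.6, 39.7]
gripper_width: 0.351
gripper_force: 20.3
time: 21.12
position: [449.6, 115.6, 116.9]
tcp_rot: [180.0, -0.0, 84.9]
ft_force: [-0.2, 0.4, -0.7]
gripper_width: 0.352
gripper_force: 0.0
pos [449.6 115.6 116.9] rot [180.   -0.   84.9] F [-0.2  0.4 -0.7] w 0.352 gf 0.0 t 21.1 q7 -6.8
 turn [ 0.     -0.0002 -0.0005]  shift now-axes [-0.2418  0.1485  0.028 ] shift after-turn axes [-0.242   0.1481  0.0282]
```

The grip slid off over the top because the tips were too high. I'll look again and grip lower.

```bash
python3 -m creep '[[0,0,0,0,0,-0.03,60],[0,0,0,0,0,-0.03,60],[0,0,0,0,0,0,60],[0,0,0,0,0,0,60],[0,0,0,0,0,0,60],[0,0,0,0,0,0,60],[0,0,0,0,0,0,60],[0,0,0,0,0,0,60]]'; python3 -c "
from h import *
look((449.6,115.3),z=15.5)"
```

```text
time: 21.78
position: [449.6, 115.1, 152.4]
tcp_rot: [-179.9, 0.0, 84.9]
ft_force: [-0.1, -0.3, -0.1]
gripper_width: 0.698
gripper_force: 0.0
[ 451.   115.4   21.9  451.1  115.6   40.4   40.8    8.2 1744. ]
pos [449.7 115.1 152.5] rot [-180.     0.    84.9] F [-0.2 -0.3  0.8] w 0.7 gf 0.0 t 21.8 q7 -10.1
 turn [-0.0002  0.0002 -0.0007]  shift now-axes [0.0008 0.0023 0.2284] shift after-turn axes [0.0006 0.0021 0.2284]
```

```bash
python3 -m creep '[[0,0,0,0.0008,0.002,0.05,60],[0,0,0,0,0,0.05,60],[0,0,0,0,0,0.05,60],[0,0,0,0,0,0.04,60],[0,0,0,0,0,0.025,60],[0,0,0,0,0,0.013,60],[0,0,0,0,0,0,60],[0,0,0,0,0,0,60]]'; python3 -m creep '[[0,0,0,0,0,0,60],[0,0,0,0,0,0,50],[0,0,0,0,0,0,46],[0,0,0,0,0,0,42],[0,0,0,0,0,0,38],[0,0,0,0,0,0,38],[0,0,0,0,0,0,38],[0,0,0,0,0,0,38]]'
```

```text
time: 22.5
position: [451.4, 115.4, 16.4]
tcp_rot: [-180.0, 0.0, 84.8]
ft_force: [0.8, -0.1, 0.5]
gripper_width: 0.705
gripper_force: 0.0
time: 23.17
position: [451.7, 116.1, 17.6]
tcp_rot: [179.9, -0.1, 84.9]
ft_force: [-3.6, -1.2, 15.2]
gripper_width: 0.478
gripper_force: 58.6
```

```bash
python3 -m creep '[[0,0,0,0,0,-0.02,34],[0,0,0,0,0,-0.03,34],[0,0,0,0,0,-0.04,34],[0,0,0,0,0,-0.04,34],[0,0,0,0,0,-0.03,34],[0,0,0,0,0,0,34],[0,0,0,0,0,0,34],[0,0,0,0,0,0,34]]'; python3 -c "
from h import *
go([525.5,-36.8,100],85)"
```

```text
time: 23.83
position: [450.8, 116.0, 112.0]
tcp_rot: [-180.0, -0.0, 84.9]
ft_force: [0.7, -0.6, -0.6]
gripper_width: 0.476
gripper_force: 60.6
pos [450.8 116.  112. ] rot [-180.    -0.    84.9] F [ 0.7 -0.6 -0.6] w 0.476 gf 60.6 t 23.8 q7 -5.8
 turn [-0.0001 -0.0002 -0.0006]  shift now-axes [-0.2425  0.1466  0.0198] shift after-turn axes [-0.2428  0.1462  0.02  ]
```

```bash
python3 -m creep '[[0,0,0,-0.0404,0.0244,0,34],[0,0,0,-0.0404,0.0244,0,34],[0,0,0,-0.0404,0.0244,0,34],[0,0,0,-0.0404,0.0244,0,34],[0,0,0,-0.0404,0.0244,0,34],[0,0,0,-0.0405,0.0246,0,34],[0,0,0,0,0,0,34],[0,0,0,0,0,0,34]]' >/dev/null; python3 -m creep '[[0,0,0,0,0,0,34],[0,0,0,0,0,0.02,34],[0,0,0,0,0,0.025,34],[0,0,0,0,0,0.025,34],[0,0,0,0,0,0.02,34],[0,0,0,0,0,0.01,34],[0,0,0,0,0,0,34],[0,0,0,0,0,0,34]]'; python3 -c "
from h import *
go([525.5,-36.8,42],85)"
```

```text
time: 25.17
position: [525.5, -36.9, 51.9]
tcp_rot: [-180.0, 0.0, 84.9]
ft_force: [-1.1, -0.5, -0.5]
gripper_width: 0.48
gripper_force: 60.6
pos [525.5 -36.9  51.9] rot [-180.     0.    84.9] F [-1.1 -0.5 -0.5] w 0.48 gf 60.6 t 25.2 q7 18.7
 turn [-0.0002  0.0001 -0.0006]  shift now-axes [ 0.0001 -0.0001  0.0165] shift after-turn axes [ 0.0001 -0.0001  0.0165]
```

```bash
python3 -m creep '[[0,0,0,0,0,0.007,34],[0,0,0,0,0,0.007,34],[0,0,0,0,0,0.002,34],[0,0,0,0,0,0,34],[0,0,0,0,0,0,34],[0,0,0,0,0,0,34],[0,0,0,0,0,0,34],[0,0,0,0,0,0,34]]'; python3 -m creep '[[0,0,0,0,0,0,48],[0,0,0,0,0,0,60],[0,0,0,0,0,0,60],[0,0,0,0,0,0,60],[0,0,0,0,0,0,60],[0,0,0,0,0,-0.02,60],[0,0,0,0,0,-0.05,60],[0,0,0,0,0,-0.05,60]]'; python3 -m creep '[[0,0,0,0,0,-0.05,60],[0,0,0,0,0,-0.025,60],[0,0,0,0,0,0,60],[0,0,0,0,0,0,60],[0,0,0,0,0,0,60],[0,0,0,0,0,0,60],[0,0,0,0,0,0,60],[0,0,0,0,0,0,60]]'
sed -i 's/(r<30)&/(r<25)\&/' h.py
python3 -c "
from h import *
nest(29,38,'pics/w6.png');go([434,338.8,160])"
```

```text
time: 25.83
position: [525.9, -37.1, 42.8]
tcp_rot: [180.0, -0.0, 84.9]
ft_force: [-0.7, 0.2, -0.3]
gripper_width: 0.474
gripper_force: 60.6
time: 26.5
position: [524.8, -37.5, 115.3]
tcp_rot: [-179.8, 0.1, 84.8]
ft_force: [0.9, -0.5, -0.1]
gripper_width: 0.698
gripper_force: 0.0
time: 27.17
position: [525.3, -37.2, 158.8]
tcp_rot: [-179.9, 0.0, 84.9]
ft_force: [-0.1, -0.5, 0.3]
gripper_width: 0.7
gripper_force: 0.0
nest part ((526.1381225585938, -37.81631851196289), 22.010326385498047) [526.30303589 -37.62123497] [40.20062256 40.57440567] z [30.9054053  32.14558494 33.3335283 ] 1953
pos [525.4 -37.3 158.9] rot [-179.9    0.    84.9] F [ 0.2 -0.7  0.1] w 0.699 gf 0.0 t 27.2 q7 11.9
 turn [-0.0004  0.0002 -0.    ]  shift now-axes [ 0.6106 -0.2079 -0.0019] shift after-turn axes [ 0.6106 -0.2079 -0.0018]
```

White is flat in the nest, with its top at 32 mm and within 1.3 mm of centre. Now yellow.

```bash
python3 -m creep '[[0,0,0,0.0555,-0.0189,0,60],[0,0,0,0.0555,-0.0189,0,60],[0,0,0,0.0555,-0.0189,0,60],[0,0,0,0.0555,-0.0189,0,60],[0,0,0,0.0555,-0.0189,0,60],[0,0,0,0.0555,-0.0189,0,60],[0,0,0,0.0555,-0.0189,0,60],[0,0,0,0.0555,-0.0189,0,60]]'>/dev/null;python3 -m creep '[[0,0,0,0.0555,-0.0189,0,60],[0,0,0,0.0555,-0.0189,0,60],[0,0,0,0.0555,-0.0189,0,60],[0,0,0,0,0,0,60],[0,0,0,0,0,0,60],[0,0,0,0,0,0,60],[0,0,0,0,0,0,60],[0,0,0,0,0,0,60]]'; python3 -c "
from h import *
look((434,338.8),z=16,save='pics/w7.png')"
```

```text
time: 28.55
position: [434.9, 337.4, 159.6]
tcp_rot: [180.0, 0.0, 84.7]
ft_force: [0.0, -0.4, 0.0]
gripper_width: 0.706
gripper_force: 0.0
[ 433.7  338.8   22.1  433.7  339.2   40.2   41.2    8.2 1672. ]
pos [434.9 337.6 159.7] rot [180.    0.   84.7] F [ 0.2 -0.8  0.7] w 0.699 gf 0.0 t 28.6 q7 -31.4
 turn [ 0.      0.     -0.0014]  shift now-axes [ 0.0019 -0.0022  0.2395] shift after-turn axes [ 0.0018 -0.0021  0.2395]
```

View pics/w7.png

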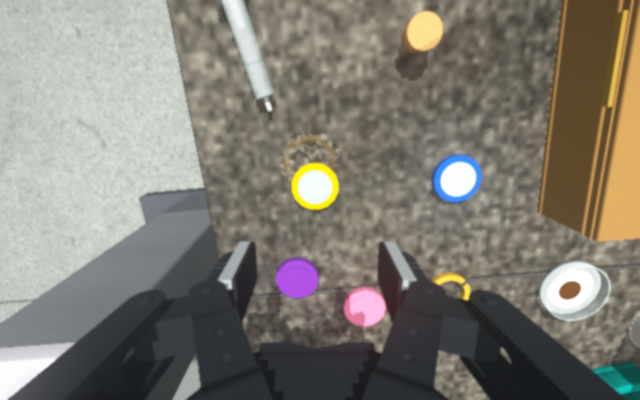

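The faint brown ring at (309,158) is flat at z≈0, so it's a stain. The petri dish is at (575,290). Yellow at (315,186) is clear to grip.

```bash
python3 -m creep '[[0,0,0,0.0015,-0.002,0.05,60],[0,0,0,0,0,0.05,60],[0,0,0,0,0,0.05,60],[0,0,0,0,0,0.04,60],[0,0,0,0,0,0.03,60],[0,0,0,0,0,0.0195,60],[0,0,0,0,0,0,60],[0,0,0,0,0,0,60]]'; python3 -m creep '[[0,0,0,0,0,0,60],[0,0,0,0,0,0,50],[0,0,0,0,0,0,46],[0,0,0,0,0,0,42],[0,0,0,0,0,0,38],[0,0,0,0,0,0,38],[0,0,0,0,0,0,38],[0,0,0,0,0,0,38]]'; python3 -m creep '[[0,0,0,0,0,-0.02,34],[0,0,0,0,0,-0.03,34],[0,0,0,0,0,-0.04,34],[0,0,0,0,0,-0.04,34],[0,0,0,0,0,-0.03,34],[0,0,0,0,0,0,34],[0,0,0,0,0,0,34],[0,0,0,0,0,0,34]]'; python3 -c "
from h import *
go([525.5,-36.8,100],85)"
```

```text
time: 29.27
position: [433.6, 339.3, 16.1]
tcp_rot: [-180.0, 0.0, 84.8]
ft_force: [0.4, -0.4, 0.4]
gripper_width: 0.7
gripper_force: 0.0
time: 29.93
position: [433.7, 340.5, 17.6]
tcp_rot: [180.0, -0.1, 84.9]
ft_force: [-2.2, -1.5, 12.2]
gripper_width: 0.476
gripper_force: 59.0
time: 30.6
position: [432.7, 339.9, 111.9]
tcp_rot: [-180.0, -0.0, 84.9]
ft_force: [0.1, 0.3, -0.4]
gripper_width: 0.475
gripper_force: 60.5
pos [432.7 339.9 111.9] rot [-180.    -0.    84.9] F [ 0.1  0.3 -0.4] w 0.475 gf 60.5 t 30.6 q7 -28.9
 turn [-0.0001 -0.0001 -0.0006]  shift now-axes [-0.6117  0.2099  0.0196] shift after-turn axes [-0.612   0.2088  0.0198]
```

```bash
python3 -m creep '[[0,0,0,-0.0555,0.019,0,34],[0,0,0,-0.0555,0.019,0,34],[0,0,0,-0.0555,0.019,0,34],[0,0,0,-0.0555,0.019,0,34],[0,0,0,-0.0555,0.019,0,34],[0,0,0,-0.0555,0.019,0,34],[0,0,0,-0.0555,0.019,0,34],[0,0,0,-0.0555,0.019,0,34]]' >/dev/null; python3 -m creep '[[0,0,0,-0.0555,0.019,0,34],[0,0,0,-0.0555,0.019,0,34],[0,0,0,-0.0555,0.019,0,34],[0,0,0,0,0,0,34],[0,0,0,0,0,0,34],[0,0,0,0,0,0,34],[0,0,0,0,0,0,34],[0,0,0,0,0,0,34]]'; python3 -c "
from h import *
go([525.5,-36,51],85)"
```

```text
time: 31.93
position: [525.0, -34.6, 111.5]
tcp_rot: [-179.9, -0.0, 85.0]
ft_force: [0.2, -0.0, 0.3]
gripper_width: 0.478
gripper_force: 60.6
pos [525.  -34.6 111.5] rot [-179.9   -0.    85. ] F [ 0.2 -0.   0.3] w 0.478 gf 60.6 t 31.9 q7 13.7
 turn [-0.0003 -0.0001  0.    ]  shift now-axes [-0.0023  0.0012  0.1008] shift after-turn axes [-0.0023  0.0011  0.1008]
```

```bash
python3 -m creep '[[0,0,0,-0.002,0.001,0.02,34],[0,0,0,0,0,0.025,34],[0,0,0,0,0,0.025,34],[0,0,0,0,0,0.015,34],[0,0,0,0,0,0.009,34],[0,0,0,0,0,0.006,34],[0,0,0,0,0,0.0018,34],[0,0,0,0,0,0,34]]'; python3 -m creep '[[0,0,0,0,0,0,34],[0,0,0,0,0,0,34],[0,0,0,0,0,0,48],[0,0,0,0,0,0,60],[0,0,0,0,0,0,60],[0,0,0,0,0,0,60],[0,0,0,0,0,0,60],[0,0,0,0,0,-0.02,60]]'; python3 -m creep '[[0,0,0,0,0,-0.05,60],[0,0,0,0,0,-0.05,60],[0,0,0,0,0,-0.05,60],[0,0,0,0,0,-0.012,60],[0,0,0,0,0,0,60],[0,0,0,0,0,0,60],[0,0,0,0,0,0,60],[0,0,0,0,0,0,60]]'
python3 -c "
from h import *
nest(37,46);go([565.5,334,160])"
```

```text
time: 32.6
position: [525.9, -37.4, 50.8]
tcp_rot: [180.0, 0.0, 84.9]
ft_force: [0.8, 0.3, 0.7]
gripper_width: 0.476
gripper_force: 60.6
time: 33.27
position: [524.5, -37.3, 61.7]
tcp_rot: [-179.8, 0.0, 84.9]
ft_force: [-0.6, 0.8, 0.3]
gripper_width: 0.702
gripper_force: 0.0
time: 33.93
position: [524.9, -37.3, 158.8]
tcp_rot: [-179.9, 0.0, 84.9]
ft_force: [-0.3, 0.2, -0.2]
gripper_width: 0.703
gripper_force: 0.0
nest part ((526.5159301757812, -38.84938049316406), 22.000490188598633) [526.64988159 -38.52642662] [40.39314209 40.73284378] z [38.84497624 40.10499724 41.31851829] 2065
pos [525.  -37.4 158.9] rot [-179.9    0.    84.9] F [-0.5 -0.8 -0.7] w 0.7 gf 0.0 t 34.0 q7 11.0
 turn [-0.0007  0.0002 -0.    ]  shift now-axes [ 0.6226  0.0118 -0.0023] shift after-turn axes [ 0.6226  0.0118 -0.0019]
```

Yellow is on, with its top at 40 mm and about 2 mm off centre. Now blue.

```bash
python3 -m creep '[[0,0,0,0.0566,0.001,0,60],[0,0,0,0.0566,0.001,0,60],[0,0,0,0.0566,0.001,0,60],[0,0,0,0.0566,0.001,0,60],[0,0,0,0.0566,0.001,0,60],[0,0,0,0.0566,0.001,0,60],[0,0,0,0.0566,0.001,0,60],[0,0,0,0.0566,0.001,0,60]]'>/dev/null;python3 -m creep '[[0,0,0,0.0566,0.001,0,60],[0,0,0,0.0566,0.001,0,60],[0,0,0,0.0566,0.001,0,60],[0,0,0,0,0,0,60],[0,0,0,0,0,0,60],[0,0,0,0,0,0,60],[0,0,0,0,0,0,60],[0,0,0,0,0,0,60]]'; python3 -c "
from h import *
look((565.5,334),z=16,rad=60)"
```

```text
time: 35.32
position: [566.1, 332.2, 160.0]
tcp_rot: [-180.0, 0.0, 84.7]
ft_force: [0.3, 0.5, 0.1]
gripper_width: 0.704
gripper_force: 0.0
[ 565.6  334.2   21.9  565.6  334.6   40.4   40.9    8.2 1665. ]
pos [566.1 332.5 160.1] rot [-180.     0.    84.7] F [0.6 0.6 0.3] w 0.703 gf 0.0 t 35.4 q7 -22.5
 turn [-0.      0.0001 -0.0014]  shift now-axes [ 0.0028 -0.0011  0.2402] shift after-turn axes [ 0.0027 -0.0011  0.2402]
```

```bash
python3 -m creep '[[0,0,0,0.002,-0.001,0.05,60],[0,0,0,0,0,0.05,60],[0,0,0,0,0,0.05,60],[0,0,0,0,0,0.04,60],[0,0,0,0,0,0.03,60],[0,0,0,0,0,0.0202,60],[0,0,0,0,0,0,60],[0,0,0,0,0,0,60]]'; python3 -m creep '[[0,0,0,0,0,0,60],[0,0,0,0,0,0,50],[0,0,0,0,0,0,46],[0,0,0,0,0,0,42],[0,0,0,0,0,0,38],[0,0,0,0,0,0,38],[0,0,0,0,0,0,38],[0,0,0,0,0,0,38]]'; python3 -m creep '[[0,0,0,0,0,-0.02,34],[0,0,0,0,0,-0.03,34],[0,0,0,0,0,-0.04,34],[0,0,0,0,0,-0.04,34],[0,0,0,0,0,-0.03,34],[0,0,0,0,0,0,34],[0,0,0,0,0,0,34],[0,0,0,0,0,0,34]]'; python3 -c "
from h import *
go([525.5,-36.8,100],85)"
```

```text
time: 36.03
position: [565.6, 334.8, 16.2]
tcp_rot: [-180.0, 0.0, 84.8]
ft_force: [0.3, 0.6, -0.6]
gripper_width: 0.701
gripper_force: 0.0
time: 36.7
position: [565.9, 335.8, 17.7]
tcp_rot: [179.9, -0.1, 84.9]
ft_force: [-2.8, -1.6, 8.1]
gripper_width: 0.478
gripper_force: 59.3
time: 37.37
position: [564.8, 335.4, 111.8]
tcp_rot: [-180.0, -0.0, 84.9]
ft_force: [0.1, -0.4, -0.5]
gripper_width: 0.481
gripper_force: 60.5
pos [564.8 335.4 111.8] rot [-180.    -0.    84.9] F [ 0.1 -0.4 -0.5] w 0.481 gf 60.5 t 37.4 q7 -21.1
 turn [-0.0002 -0.     -0.0006]  shift now-axes [-0.6237 -0.0099  0.0195] shift after-turn axes [-0.6237 -0.0112  0.0196]
```

```bash
python3 -m creep '[[0,0,0,-0.0565,-0.001,0,34],[0,0,0,-0.0565,-0.001,0,34],[0,0,0,-0.0565,-0.001,0,34],[0,0,0,-0.0565,-0.001,0,34],[0,0,0,-0.0565,-0.001,0,34],[0,0,0,-0.0565,-0.001,0,34],[0,0,0,-0.0565,-0.001,0,34],[0,0,0,-0.0565,-0.001,0,34]]' >/dev/null; python3 -m creep '[[0,0,0,-0.0565,-0.001,0,34],[0,0,0,-0.0565,-0.001,0,34],[0,0,0,-0.0565,0,0,34],[0,0,0,0,0,0,34],[0,0,0,0,0,0,34],[0,0,0,0,0,0,34],[0,0,0,0,0,0,34],[0,0,0,0,0,0,34]]'; python3 -c "
from h import *
go([525.5,-35.6,58.5],85)"
```

```text
time: 38.7
position: [525.9, -34.1, 111.5]
tcp_rot: [-180.0, -0.0, 85.0]
ft_force: [-0.4, 0.1, -0.5]
gripper_width: 0.477
gripper_force: 60.6
pos [525.9 -34.1 111.5] rot [-180.   -0.   85.] F [-0.4  0.1 -0.5] w 0.477 gf 60.6 t 38.7 q7 13.0
 turn [-0.0003 -0.0001  0.    ]  shift now-axes [-0.0026 -0.0004  0.0883] shift after-turn axes [-0.0026 -0.0005  0.0883]
```

```bash
python3 -m creep '[[0,0,0,-0.001,-0.0004,0.02,34],[0,0,0,0,0,0.025,34],[0,0,0,0,0,0.02,34],[0,0,0,0,0,0.01,34],[0,0,0,0,0,0.008,34],[0,0,0,0,0,0.005,34],[0,0,0,0,0,0.001,34],[0,0,0,0,0,0,34]]'; python3 -m creep '[[0,0,0,0,0,0,34],[0,0,0,0,0,0,34],[0,0,0,0,0,0,48],[0,0,0,0,0,0,60],[0,0,0,0,0,0,60],[0,0,0,0,0,0,60],[0,0,0,0,0,0,60],[0,0,0,0,0,-0.02,60]]'; python3 -m creep '[[0,0,0,0,0,-0.05,60],[0,0,0,0,0,-0.05,60],[0,0,0,0,0,-0.04,60],[0,0,0,0,0,-0.008,60],[0,0,0,0,0,0,60],[0,0,0,0,0,0,60],[0,0,0,0,0,0,60],[0,0,0,0,0,0,60]]'
python3 -c "
from h import *
nest(45,54,'pics/w8.png')
c=eyes.get_calibration('wrist');p,d=eyes.camera('wrist');X=cloud(c,d)
q=X[(X[...,2]>40)&(X[...,0]>440)&(X[...,0]<560)&(X[...,1]<-115)&(X[...,1]>-185)];print(len(q),q.min(0),q.max(0))
R=Ro.from_euler('z',-5,degrees=True).as_matrix()
print('pad',[525.5,-36.8,0]+R@[-20,-113,0])
go([496,-148,110])"
```

```text
time: 39.37
position: [525.8, -36.3, 58.5]
tcp_rot: [180.0, 0.0, 84.9]
ft_force: [-0.4, 0.2, -0.6]
gripper_width: 0.475
gripper_force: 60.6
time: 40.03
position: [524.4, -36.0, 69.3]
tcp_rot: [-179.8, 0.0, 84.9]
ft_force: [-1.1, -0.2, 0.7]
gripper_width: 0.702
gripper_force: 0.0
time: 40.7
position: [524.9, -36.1, 158.2]
tcp_rot: [-179.9, 0.0, 84.9]
ft_force: [0.3, 0.3, -0.2]
gripper_width: 0.705
gripper_force: 0.0
nest part ((526.2972412109375, -37.533905029296875), 22.01929473876953) [526.4052623  -37.18679547] [40.34523956 40.67150213] z [46.84393855 48.13032535 49.39015431] 2194
2692 [ 470.90580166 -169.86240466   40.00945151] [ 538.47638756 -126.26051476   62.78500795]
pad [ 495.72750711 -147.62688603    0.        ]
pos [525.1 -36.2 158.4] rot [-179.9    0.    84.9] F [-1.3  0.6  0.2] w 0.704 gf 0.0 t 40.8 q7 10.3
 turn [-0.0006  0.0002 -0.    ]  shift now-axes [-0.1899 -0.0315  0.0808] shift after-turn axes [-0.1899 -0.0316  0.0806]
```

View pics/w8.png

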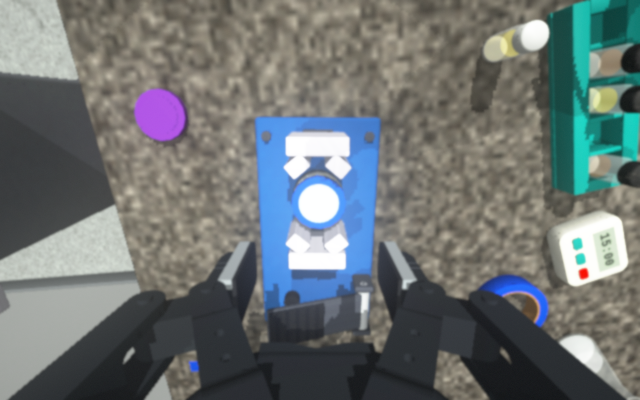

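The blue blank is at (319,203), flat with its top at 48 mm, and all three blanks are in. Next I'll shut the gripper and press the pedal.

```bash
python3 -c "
from h import *
go([492,-147.3,80])"
python3 -m creep '[[0,0,0,-0.045,-0.0095,0,0],[0,0,0,-0.045,-0.0095,0,0],[0,0,0,-0.045,-0.0095,0,0],[0,0,0,-0.045,-0.0095,0,0],[0,0,0,-0.0094,0,0,0],[0,0,0,0,0,0,0],[0,0,0,0,0,0,0],[0,0,0,0,0,0,0]]'; python3 -c "
from h import *
go([492,-147.3,80])"
```

```text
pos [525.1 -36.2 158.4] rot [-179.9    0.    84.9] F [-1.3  0.6  0.2] w 0.704 gf 0.0 t 40.8 q7 10.3
 turn [-0.0006  0.0002 -0.    ]  shift now-axes [-0.1893 -0.0381  0.1308] shift after-turn axes [-0.1893 -0.0384  0.1306]
time: 41.47
position: [493.2, -145.9, 158.9]
tcp_rot: [-180.0, -0.0, 85.0]
ft_force: [-0.0, 0.1, 0.5]
gripper_width: 0.002
gripper_force: 0.0
pos [ 493.2 -145.9  158.9] rot [-180.   -0.   85.] F [-0.   0.1  0.5] w 0.002 gf 0.0 t 41.5 q7 23.1
 turn [-0.0002 -0.0002  0.    ]  shift now-axes [-0.0025 -0.0016  0.1315] shift after-turn axes [-0.0025 -0.0017  0.1315]
```

```bash
python3 -m creep '[[0,0,0,-0.001,-0.001,0.04,0],[0,0,0,0,0,0.04,0],[0,0,0,0,0,0.03,0],[0,0,0,0,0,0.0215,0],[0,0,0,0,0,0.01,0],[0,0,0,0,0,0.01,0],[0,0,0,0,0,0.01,0],[0,0,0,0,0,0.008,0]]'; python3 -m creep '[[0,0,0,0,0,0.005,0],[0,0,0,0,0,0,0],[0,0,0,0,0,0,0],[0,0,0,0,0,0,0],[0,0,0,0,0,0,0],[0,0,0,0,0,0,0],[0,0,0,0,0,0,0],[0,0,0,0,0,0,0]]'
```

```text
time: 42.13
position: [492.1, -147.2, 57.6]
tcp_rot: [-180.0, -0.0, 84.9]
ft_force: [-4.0, 1.4, 6.7]
gripper_width: 0.0
gripper_force: 3.1
time: 42.8
position: [491.8, -147.2, 55.0]
tcp_rot: [-180.0, -0.1, 84.9]
ft_force: [-4.1, 1.2, 5.5]
gripper_width: 0.002
gripper_force: 3.1
```

```bash
python3 -m creep '[[0,0,0,0,0,0.003,0],[0,0,0,0,0,0,0],[0,0,0,0,0,0,0],[0,0,0,0,0,0,0],[0,0,0,0,0,0,0],[0,0,0,0,0,0,0],[0,0,0,0,0,0,0],[0,0,0,0,0,0,0]]'; python3 -m creep '[[0,0,0,0,0,0.002,0],[0,0,0,0,0,0,0],[0,0,0,0,0,0,0],[0,0,0,0,0,0,0],[0,0,0,0,0,0,0],[0,0,0,0,0,0,0],[0,0,0,0,0,0,0],[0,0,0,0,0,0,0]]'
```

```text
time: 43.47
position: [491.9, -147.3, 53.8]
tcp_rot: [-180.0, -0.1, 84.9]
ft_force: [-6.1, 3.2, 14.2]
gripper_width: 0.003
gripper_force: 7.0
time: 44.13
position: [491.9, -147.3, 53.3]
tcp_rot: [180.0, -0.1, 84.9]
ft_force: [-9.5, 3.2, 25.3]
gripper_width: 0.002
gripper_force: 12.3
```

The pedal is at its stop: the force rises steeply with almost no further travel. I'll let it up slowly and then go for the ring.

```bash
python3 -m creep '[[0,0,0,0,0,-0.006,0],[0,0,0,0,0,-0.01,0],[0,0,0,0,0,-0.01,0],[0,0,0,0,0,-0.01,0],[0,0,0,0,0,-0.02,0],[0,0,0,0,0,-0.04,0],[0,0,0,0,0,-0.05,60],[0,0,0,0,0,-0.03,60]]';  python3 -c "
from h import *
go([561.2,211.4,160])"
```

```text
time: 44.8
position: [492.2, -148.5, 159.8]
tcp_rot: [180.0, 0.0, 84.8]
ft_force: [0.3, 0.2, 0.3]
gripper_width: 0.269
gripper_force: 0.0
pos [ 492.2 -148.5  159.8] rot [180.    0.   84.8] F [0.3 0.2 0.3] w 0.269 gf 0.0 t 44.8 q7 23.4
 turn [0.0003 0.0002 0.    ]  shift now-axes [ 6.078e-01  6.040e-02 -5.000e-04] shift after-turn axes [ 6.078e-01  6.040e-02 -3.000e-04]
```

```bash
python3 -m creep '[[0,0,0,0.0552,0.0055,0,60],[0,0,0,0.0552,0.0055,0,60],[0,0,0,0.0552,0.0055,0,60],[0,0,0,0.0552,0.0055,0,60],[0,0,0,0.0552,0.0055,0,60],[0,0,0,0.0552,0.0055,0,60],[0,0,0,0.0552,0.0055,0,60],[0,0,0,0.0552,0.0055,0,60]]'>/dev/null;python3 -m creep '[[0,0,0,0.0552,0.0055,0,60],[0,0,0,0.0552,0.0055,0,60],[0,0,0,0.0552,0.0055,0,60],[0,0,0,0,0,0,60],[0,0,0,0,0,0,60],[0,0,0,0,0,0,60],[0,0,0,0,0,0,60],[0,0,0,0,0,0,60]]'; python3 -c "
from h import *
look((561.2,211.4),z=16,rad=60)"
```

```text
time: 46.13
position: [561.0, 210.1, 157.5]
tcp_rot: [180.0, 0.0, 84.7]
ft_force: [-0.5, 0.1, -0.4]
gripper_width: 0.702
gripper_force: 0.0
[561.6 211.8  21.9 561.6 212.1  41.4  41.6   7.5 812. ]
pos [560.9 210.3 157.5] rot [180.    0.   84.8] F [-0.7  0.2 -0.4] w 0.705 gf 0.0 t 46.2 q7 -13.2
 turn [ 0.      0.     -0.0014]  shift now-axes [0.0026 0.0009 0.2359] shift after-turn axes [0.0025 0.0009 0.2359]
```

```bash
python3 -m creep '[[0,0,0,0.001,0.001,0.05,60],[0,0,0,0,0,0.05,60],[0,0,0,0,0,0.05,60],[0,0,0,0,0,0.04,60],[0,0,0,0,0,0.03,60],[0,0,0,0,0,0.0159,60],[0,0,0,0,0,0,60],[0,0,0,0,0,0,60]]'; python3 -m creep '[[0,0,0,0,0,0,60],[0,0,0,0,0,0,50],[0,0,0,0,0,0,46],[0,0,0,0,0,0,42],[0,0,0,0,0,0,38],[0,0,0,0,0,0,38],[0,0,0,0,0,0,38],[0,0,0,0,0,0,38]]'; python3 -m creep '[[0,0,0,0,0,-0.02,34],[0,0,0,0,0,-0.03,34],[0,0,0,0,0,-0.04,34],[0,0,0,0,0,-0.04,34],[0,0,0,0,0,-0.03,34],[0,0,0,0,0,0,34],[0,0,0,0,0,0,34],[0,0,0,0,0,0,34]]'; python3 -c "
from h import *
go([525.5,-36.8,100],85)"
```

```text
time: 46.85
position: [561.9, 211.7, 16.1]
tcp_rot: [180.0, 0.0, 84.8]
ft_force: [-0.1, -0.7, 0.5]
gripper_width: 0.697
gripper_force: 0.0
time: 47.52
position: [562.2, 212.7, 17.5]
tcp_rot: [179.9, -0.1, 84.9]
ft_force: [-2.9, -1.3, 11.1]
gripper_width: 0.474
gripper_force: 59.0
time: 48.18
position: [561.1, 212.5, 111.6]
tcp_rot: [-180.0, -0.0, 84.9]
ft_force: [0.4, 0.0, -0.6]
gripper_width: 0.475
gripper_force: 60.6
pos [561.1 212.5 111.6] rot [-180.    -0.    84.9] F [ 0.4  0.  -0.6] w 0.475 gf 60.6 t 48.2 q7 -11.3
 turn [-0.0001 -0.0001 -0.0006]  shift now-axes [-0.4191 -0.0221  0.0193] shift after-turn axes [-0.4191 -0.0229  0.0193]
```

```bash
python3 -m creep '[[0,0,0,-0.0523,-0.0027,0,34],[0,0,0,-0.0523,-0.0027,0,34],[0,0,0,-0.0523,-0.0027,0,34],[0,0,0,-0.0523,-0.0027,0,34],[0,0,0,-0.0523,-0.0027,0,34],[0,0,0,-0.0523,-0.0027,0,34],[0,0,0,-0.0523,-0.0027,0,34],[0,0,0,-0.0523,-0.0027,0,34]]' >/dev/null; python3 -m creep '[[0,0,0,0,0,0,34],[0,0,0,0,0,0,34],[0,0,0,0,0,0,34],[0,0,0,0,0,0,34],[0,0,0,0,0,0,34],[0,0,0,0,0,0,34],[0,0,0,0,0,0,34],[0,0,0,0,0,0,34]]'; python3 -c "
from h import *
go([525.5,-36.4,66.5],85)"
```

```text
time: 49.52
position: [526.2, -36.0, 111.6]
tcp_rot: [-180.0, -0.0, 84.9]
ft_force: [0.5, 0.8, -0.4]
gripper_width: 0.473
gripper_force: 60.6
pos [526.2 -36.  111.6] rot [-180.    -0.    84.9] F [ 0.5  0.8 -0.4] w 0.473 gf 60.6 t 49.5 q7 12.9
 turn [-0.     -0.     -0.0004]  shift now-axes [-0.0008 -0.0012  0.0752] shift after-turn axes [-0.0008 -0.0012  0.0752]
```

```bash
python3 -m creep '[[0,0,0,-0.0005,-0.001,0.02,34],[0,0,0,0,0,0.02,34],[0,0,0,0,0,0.015,34],[0,0,0,0,0,0.01,34],[0,0,0,0,0,0.006,34],[0,0,0,0,0,0.004,34],[0,0,0,0,0,0.001,34],[0,0,0,0,0,0,34]]'; python3 -m creep '[[0,0,0,0,0,0,34],[0,0,0,0,0,0,34],[0,0,0,0,0,0,48],[0,0,0,0,0,0,60],[0,0,0,0,0,0,60],[0,0,0,0,0,0,60],[0,0,0,0,0,0,60],[0,0,0,0,0,-0.02,60]]'; python3 -m creep '[[0,0,0,0,0,-0.05,60],[0,0,0,0,0,-0.05,60],[0,0,0,0,0,-0.03,60],[0,0,0,0,0,0,60],[0,0,0,0,0,0,60],[0,0,0,0,0,0,60],[0,0,0,0,0,0,60],[0,0,0,0,0,0,60]]'
python3 -c "
from h import *
nest(53,59,'pics/w9.png');go([492,-147.3,158])"
```

```text
time: 50.18
position: [525.6, -36.9, 66.0]
tcp_rot: [180.0, 0.0, 84.9]
ft_force: [-0.2, 0.6, -0.6]
gripper_width: 0.474
gripper_force: 60.6
time: 50.85
position: [524.2, -36.7, 76.9]
tcp_rot: [-179.8, 0.0, 84.9]
ft_force: [-0.8, -0.3, 0.7]
gripper_width: 0.704
gripper_force: 0.0
time: 51.52
position: [524.9, -36.8, 155.2]
tcp_rot: [-179.9, 0.0, 84.9]
ft_force: [-0.2, 0.6, -0.4]
gripper_width: 0.703
gripper_force: 0.0
nest part ((526.0286865234375, -37.85037612915039), 22.154966354370117) [526.36655579 -37.38521969] [41.2920105 41.6992054] z [53.82354765 55.52048288 56.66487504] 1137
pos [525.  -36.8 155.3] rot [-179.9    0.    84.9] F [ 0.6 -0.7 -0.3] w 0.699 gf 0.0 t 51.6 q7 10.3
 turn [-0.0005  0.0002 -0.    ]  shift now-axes [-0.1883 -0.0384 -0.0044] shift after-turn axes [-0.1883 -0.0384 -0.0045]
```

View pics/w9.png

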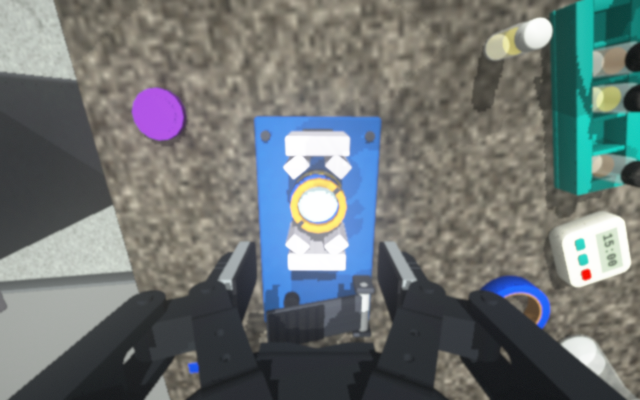

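The ring lies flat at (319,205) on top of the stack, with its top at about 56 mm. Second pedal press.

```bash
python3 -m creep '[[0,0,0,-0.045,-0.0095,0,0],[0,0,0,-0.045,-0.0095,0,0],[0,0,0,-0.045,-0.0095,0,0],[0,0,0,-0.045,-0.0095,0,0],[0,0,0,-0.0094,0,0,0],[0,0,0,0,0,0,0],[0,0,0,0,0,0,0],[0,0,0,0,0,0,0]]';  python3 -c "
from h import *
go([492,-147.3,56])"
```

```text
time: 52.23
position: [493.1, -146.6, 155.7]
tcp_rot: [-180.0, -0.0, 85.0]
ft_force: [-0.6, 1.1, 0.0]
gripper_width: -0.002
gripper_force: 0.0
pos [ 493.1 -146.6  155.7] rot [-180.   -0.   85.] F [-0.6  1.1  0. ] w -0.002 gf 0.0 t 52.2 q7 23.1
 turn [-0.0002 -0.0002  0.    ]  shift now-axes [-0.0014 -0.0015  0.1661] shift after-turn axes [-0.0013 -0.0016  0.1661]
```

```bash
python3 -m creep '[[0,0,0,-0.001,-0.001,0.04,0],[0,0,0,0,0,0.036,0],[0,0,0,0,0,0.03,0],[0,0,0,0,0,0.02,0],[0,0,0,0,0,0.01,0],[0,0,0,0,0,0.01,0],[0,0,0,0,0,0.01,0],[0,0,0,0,0,0.01,0]]'; python3 -m creep '[[0,0,0,0,0,0.005,0],[0,0,0,0,0,0.003,0],[0,0,0,0,0,0,0],[0,0,0,0,0,0,0],[0,0,0,0,0,0,0],[0,0,0,0,0,0,0],[0,0,0,0,0,0,0],[0,0,0,0,0,0,0]]'
```

```text
time: 52.9
position: [492.1, -148.2, 56.7]
tcp_rot: [180.0, -0.0, 84.9]
ft_force: [-5.0, 1.7, 7.8]
gripper_width: -0.001
gripper_force: 3.2
time: 53.57
position: [491.8, -148.3, 53.4]
tcp_rot: [180.0, -0.1, 84.9]
ft_force: [-8.8, 2.3, 23.0]
gripper_width: -0.002
gripper_force: 11.6
```

The pedal was at its stop again (23 N). I'll let it up slowly, then go back over the nest and check everything.

```bash
python3 -m creep '[[0,0,0,0,0,-0.003,0],[0,0,0,0,0,-0.008,0],[0,0,0,0,0,-0.008,0],[0,0,0,0,0,-0.01,0],[0,0,0,0,0,-0.02,0],[0,0,0,0,0,-0.04,0],[0,0,0,0,0,-0.05,0],[0,0,0,0,0,-0.04,0]]' >/dev/null; python3 -m creep '[[0,0,0,0.045,0.0095,0,0],[0,0,0,0.045,0.0095,0,0],[0,0,0,0.045,0.0095,0,0],[0,0,0,0.045,0.0095,0,0],[0,0,0,0.0094,0,0,0],[0,0,0,0,0,0,0],[0,0,0,0,0,0,0],[0,0,0,0,0,0,0]]'; python3 - <<'E'
from h import *
nest(53,59,'pics/w10.png')
c=eyes.get_calibration('wrist');p,d=eyes.camera('wrist');X=cloud(c,d)
n=cv2.connectedComponentsWithStats((abs(X[...,2]-60)<1.8).astype(np.uint8))
for i in range(1,n[0]):
    if n[2][i,4]>200: q=X[n[1]==i];print("jaw",cv2.minAreaRect(q[:,:2].astype(np.float32)))
m=(abs(X[...,0]-492)<3)&(abs(X[...,1]+147)<10);print("pad z",np.median(X[m][:,2]))
for n in("scene","side"):
    p,d=eyes.camera(n);c=eyes.get_calibration(n);X=cloud(c,d);hsv=cv2.cvtColor(p,cv2.COLOR_RGB2HSV)
    m=((hsv[...,0]<8)|(hsv[...,0]>172))&(hsv[...,1]>120)&(abs(X[...,0]-455)<60)&(abs(X[...,1]+371)<60);q=X[m];
    if len(q):print(n,"plug",len(q),q.mean(0),q[:,2].max())
    cv2.imwrite(f"pics/{n}1.png",p[:,:,::-1])
p=cv2.imread("pics/side1.png");cv2.imwrite("pics/side1c.png",cv2.resize(p[130:350,250:420],None,fx=2.7,fy=2.7,interpolation=cv2.INTER_CUBIC))
E
```

```text
time: 54.9
position: [524.4, -38.9, 159.3]
tcp_rot: [-180.0, 0.0, 84.8]
ft_force: [0.1, 0.1, 0.8]
gripper_width: -0.001
gripper_force: 0.0
nest part ((525.8829345703125, -36.46592330932617), 21.889570236206055) [525.85919571 -36.18730347] [41.51444794 41.35385848] z [53.88245758 55.46343057 56.68528974] 1114
jaw ((529.1612548828125, 0.839202880859375), (30.21767234802246, 48.83247375488281), 84.57444763183594)
jaw ((506.7512512207031, -65.4649658203125), (12.282615661621094, 13.722039222717285), 46.220706939697266)
jaw ((538.454833984375, -68.61529541015625), (13.503166198730469, 12.282177925109863), 34.13378143310547)
pad z nan
scene plug 92 [ 450.52947256 -370.98865012   16.46175021] 35.8451836975974
side plug 46 [ 457.71011631 -364.6576488    16.98688255] 32.81605943528745
  return _methods._mean(a, axis=axis, dtype=dtype,
  ret = ret.dtype.type(ret / rcount)
```

View pics/w10.png

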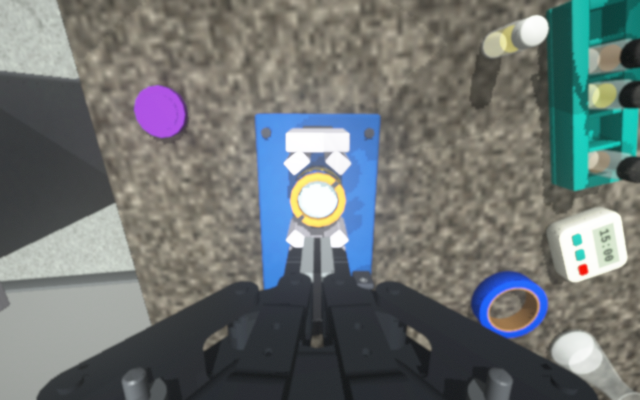

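View pics/side1c.png

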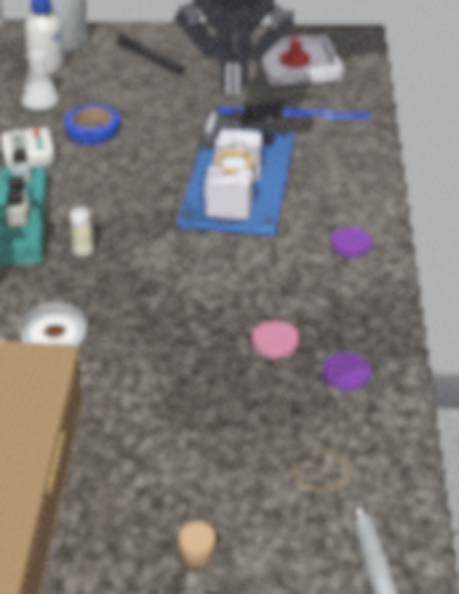

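The ring at (318,200) is within 1 mm of the nest centre. The jaw is back where it was with the pedal up, the plug stands upright in the tray, and the bystanders haven't moved. I'll hand it in.

```bash
python3 -c "
from rig import ticket
print(ticket.job_done())"
```

```text
the job is handed in; nothing more can be done
None
```

I've handed the job in, with no verdict returned: the stack is spacer, white, yellow, blue and ring (no green blank was there), the ring measured within 1 mm of the nest centre after two presses of the pedal to its stop, the opened jaws show the pedal is up, the red plug stands upright in the tray, and the dish, tape roll, cork and vial are where they were.

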